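# Quarantine the odd clip: through the spring gate, then lock the bayonet

### The job

One of the black moulded clips, the one with a round boss standing up on its top, does not belong to the batch. Push it lengthwise along the table through the spring gate of the aluminium quarantine lane, right up to the end stop, so that the gate shuts by itself behind it; do not lift it in over the walls. Then lock the gate with the bayonet knob: press the knob down, turn it anticlockwise as far as it goes (nearly a quarter turn) and let it spring up into its seat; leave the plain clips where they are.

Things in the scene. Friction and masses are not known exactly. Their poses are not given: they have to be found in the camera images.
- boss_clip_center (a point): Centre (half-way up, 15.5 mm above its underside) of the odd clip: black moulded clip 47 mm wide (its x), 74 mm long (its y), 31 mm high including a round boss on its top; about 26 g; z up. It lies flat on the table and can be grasped across its 47 mm width or pushed at its ends.
- plain_clip_a_center (a point): Centre (14 mm above the underside) of a plain black clip without a boss, 46 x 67 x 28 mm (x, y, z), loose on the table; to be left alone.
- plain_clip_b_center (a point): Centre (14 mm above the underside) of another plain black clip without a boss, 46 x 67 x 28 mm, loose on the table; to be left alone.
- gate_mouth (a point): Middle of the gateway of the fixed aluminium lane, on the table top (the lane has no floor or roof). x = push direction into the lane, y = left of it, z up. The gate leaf closes across x = 0. Lane walls are 34 mm high, 4 mm thick. Two funnel wings run from x = -52 mm (inner faces at y = -53 and +53 mm) to x = -4 mm (y = -36.5 and +36.5 mm).
- lane_end (a point): Inner face of the lane's end stop, on the table top, 175 mm beyond gate_mouth along the lane; same axes. The chamber between gate and end stop is free from y = -37 to +51 mm. A clip lying lengthwise against the end stop has its centre 37 mm before it; its tail then clears the swing of the gate leaf by about 22 mm.
- gate (a joint): Angle of the spring gate, rad: 0 shut, up to 1.5 open. Steel leaf 79 mm long, 3 mm thick, top 50 mm above the table, on an upright hinge at gate_mouth y = +47 mm (hinge post 52 mm high, to y = +62 mm). It swings only inward (+x), when pushed with about 1 to 5 N (least near its free edge), and springs shut when let go.
- knob_grip (a point): On the axis of the bayonet knob, half-way up its black bar grip (38 mm long, 14 mm thick, 21 mm high); at rest 68 mm above the table. Under the bar, 10.5 mm below this point, is a round flange 40 mm across on which fingertips may bear. Axes turn with the knob (at rest: the lane's axes); the bar runs along the direction 10 degrees from +x towards +y.
- lock_base (a point): Foot of the lock on the table top, on the knob's axis, at x = 8.5, y = -66 mm of gate_mouth, same axes. Fixed grey housing 44 mm across, 34 mm high, on a 60 x 70 mm foot plate. A steel tongue under the knob's flange reaches 58 mm from the axis along the bar; unlocked it lies beside the lane, locked it lies across it behind the gate leaf and blocks it.
- lock_plunger (a joint): How far the knob is pressed down, m: 0 up, 0.010 at the bottom. The spring takes about 3 N to start and 9 N at the bottom. The knob can turn only while pressed at least 8 mm; seated in the locked place it stands at about 0.0045.
- lock_knob (a joint): Turn of the knob, rad, anticlockwise seen from above: 0 unlocked, 1.396 (80 degrees) the stop, where it springs up 3.5 mm or more into its seat and cannot turn back.

How it is judged:
By the outcome, as a careful person would: the job done as asked, in the order asked, and still so for the second after the job is handed in, with the robot touching nothing.
It also fails if it takes over 72 s, if anything falls off the work surface, if the arm or the gripper's body presses on something with over 40 N, if the wrist force passes 120 N, or if a joint passes its speed limit or range.

### The arm

A 7-joint arm with a two-finger parallel gripper is mounted at the origin on a cart in front of the work surface, level with it; the furniture and walls round the work are solid. World frame = base frame: x ahead of the robot, y to its left, z up, the work surface at z = 0. Lengths are in m, angles in rad, forces in N, time in s.
With the tool pointing down it reaches from about 0.4 to 0.85 m from the base axis. Payload 10.4 kg.
Tool frame: the origin (TCP) lies between the finger pads; the fingertips stand 17 mm ahead of it and the grasp point (between the pads) lies 2 mm behind it; x points along the fingers, y is the direction in which the jaws open and shut, and the axes are right-handed (so a half turn about x gives the same grasp; the last joint's range is limited). The gripper opens to 87 mm and grips with 3 to 60 N. Pads are 19 mm wide; open, the fingers measure 117 mm over their backs; the gripper's body (75 mm by 190 mm) begins 51 mm behind the grasp point.
Start: joints at [-1.212, 0.332, -0.065, 1.46, 0.022, 1.35, -0.088], TCP at [0.233, 0.58, 0.24] pointing down, gripper open.
Joint ranges: [-2.6, 2.6], [-0.5, 2.12], [-1.47, 1.34], [0.16, 2.42], [-1.27, 4.41], [0.06, 2.06], [-2.6, 2.6]. Speed limits (rad/s): [2.22, 2.22, 2.79, 2.79, 3.14, 3.14, 3.14].

### API

Orientations are given as a unit quaternion [x, y, z, w].
In Python, from bench import r, optics, close_job gives the robot as it stands.
- The arm moves only by the shell command python3 -m inch 'ROWS' [OPENING] [FORCE]. ROWS is JSON, a list of rows, each an object with "translation": the shift along the tool's x, y, z in cm, a list of three; "spin": the turn about the tool's x in degrees. In form: [{"translation": [tx, ty, tz], "spin": spin}, ...]. A call has 1 to 20 rows; each row shifts and turns the pose as measured when the row begins, along the tool's axes as they then stand; what a row does not reach is not made up. A row lasts 1/8 s, in which the tool goes at most 62.5 mm and 10.7 degrees, less where a joint would pass 70% of its speed; a pose out of reach is approached as far as the arm can. A call is refused whole if a number of a shift passes 6.25 or a number of a turn 10.7, either way. A call with a gripper value outside its range is refused whole. OPENING is the closure, from 0 (fully open) to 1 (shut), set as the call begins (- or left out, the last holds). The fingers move at their own pace and stop on an object; FORCE is the grip in N (left out, the last holds). Time passes only in rows, so rows that do not move let the fingers close. It gives the time, the measured TCP pose, the force and the opening at its end, in the units of the state.
- r.read_state(): the state, without advancing time (a new reading comes with each control period).
- optics.camera(name): name is "scene" or "top"; returns the picture (400x640x3 uint8, red, green, blue); there is no depth.
- optics.camera_model(name): a dict with "camera_matrix" (3x3 intrinsics, pixels), "world_from_camera" (4x4, takes a point from camera to world coordinates). Camera axes: x right, y down, z forward; pixel columns grow to the right and rows downward; lengths in m; the calibration is good to about 2 mm. A picture is of the moment at which its call begins. camera_model takes no time and is no camera call.
- close_job(): hands the job in, once; it reports no verdict.
The state is a dict: "time": time; "joint_positions": joint angles; "joint_vel": joint speeds; "joint_torque": joint torques, N m; "ee_pos": TCP position; "eef_rot": TCP orientation; "ft_force": force on the tool from outside, world axes, zero at the start; "torque": the same for the moment, N m; "width": finger opening in m.
Only numpy, scipy, OpenCV 4.12 (cv2) and the standard library are available. Lean on these libraries where they do the work, as an engineer would, in place of code of your own. Each camera call takes 0.05 s, during which the arm holds its last target.

## Working session

There is one attempt and no reset: what is moved stays moved. The work goes in short steps, Python scripts to look and compute and a shell command to move; the robot and the scene stay as the last step left them, time stands still between calls to the robot, and variables do not carry over. Pictures are saved under pics/ and viewed, and the job is handed in when it is done.

```bash
ls; mkdir -p pics; python3 - <<'E'
from bench import r, optics, close_job
import cv2, numpy as np
s=r.read_state()
for k in s: print(k, np.round(s[k],4))
for n in ("scene","top"):
    im=optics.camera(n); cv2.imwrite(f"pics/{n}0.png", im[:,:,::-1])
    m=optics.camera_model(n); print(n, np.round(m["camera_matrix"],2).tolist(), np.round(m["world_from_camera"],4).tolist())
E
```

```text
pics
time 0.0
joint_positions [-1.2116  0.3329 -0.0647  1.4609  0.0216  1.3499 -0.0885]
joint_vel [ 0.     -0.      0.0004  0.0002  0.0002  0.0004 -0.0021]
joint_torque [-5.00000e-04 -6.23263e+01  2.44000e-02 -3.89899e+01 -6.13000e-02
  3.98000e-02  1.00000e-04]
ee_pos [0.2327 0.5797 0.2388]
eef_rot [ 0.1336  0.6943 -0.1346  0.6942]
ft_force [-0.1509  0.0755  0.8092]
torque [-0.0274 -0.005  -0.0416]
width 0.0868
scene [[388.89, 0.0, 324.57], [0.0, 388.89, 202.83], [0.0, 0.0, 1.0]] [[0.8585, -0.236, 0.4552, 0.0598], [-0.5126, -0.3718, 0.7739, -0.6874], [-0.0134, -0.8978, -0.4402, 0.4763], [0.0, 0.0, 0.0, 1.0]]
top [[484.99, 0.0, 318.27], [0.0, 484.99, 193.28], [0.0, 0.0, 1.0]] [[0.022, -0.9963, 0.0834, 0.3756], [-0.9998, -0.0221, 0.0001, 0.0729], [0.0017, -0.0834, -0.9965, 1.1787], [0.0, 0.0, 0.0, 1.0]]
```

View pics/scene0.png

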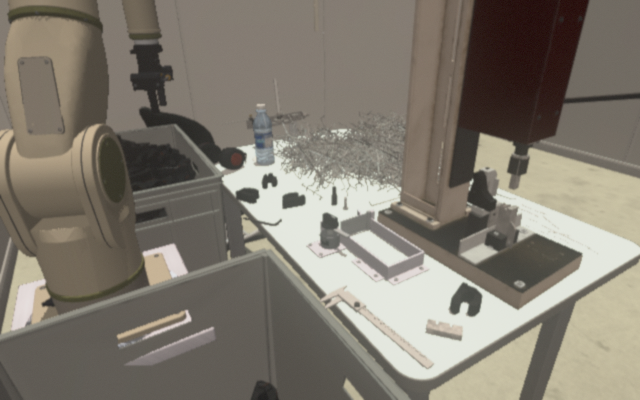

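View pics/top0.png

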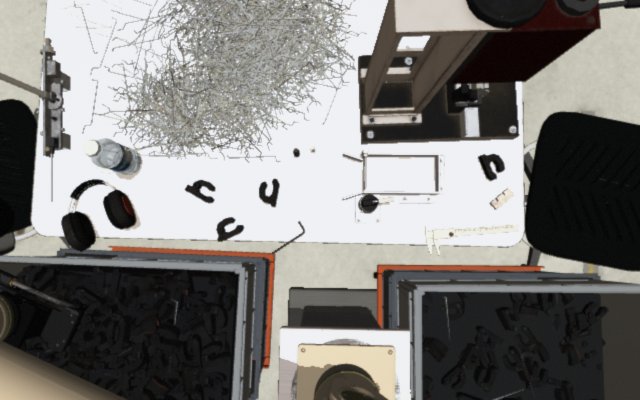

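```bash
cat > h.py <<'E'
from bench import r, optics
import cv2, numpy as np
def ray(n,u,v,z):
    m=optics.camera_model(n);K=np.array(m["camera_matrix"]);T=np.array(m["world_from_camera"])
    d=T[:3,:3]@np.linalg.solve(K,[u,v,1.]);o=T[:3,3]
    return o+d*(z-o[2])/d[2]
def proj(n,p):
    m=optics.camera_model(n);K=np.array(m["camera_matrix"]);T=np.array(m["world_from_camera"])
    c=T[:3,:3].T@(np.array(p)-T[:3,3]);q=K@c;return q[:2]/q[2]
def crop(im,x0,y0,x1,y1,f,fn):
    c=im[y0:y1,x0:x1];cv2.imwrite(fn,cv2.resize(c,None,fx=f,fy=f,interpolation=cv2.INTER_CUBIC))
E
python3 - <<'E'
from h import *
t=cv2.imread("pics/top0.png");s=cv2.imread("pics/scene0.png")
crop(t,180,140,300,245,6,"pics/t_clips.png")
crop(t,335,140,455,220,6,"pics/t_lane.png")
crop(s,225,150,355,230,6,"pics/s_clips.png")
crop(s,300,190,440,290,5,"pics/s_lane.png")
E
```

```text
(no output)
```

View pics/t_clips.png

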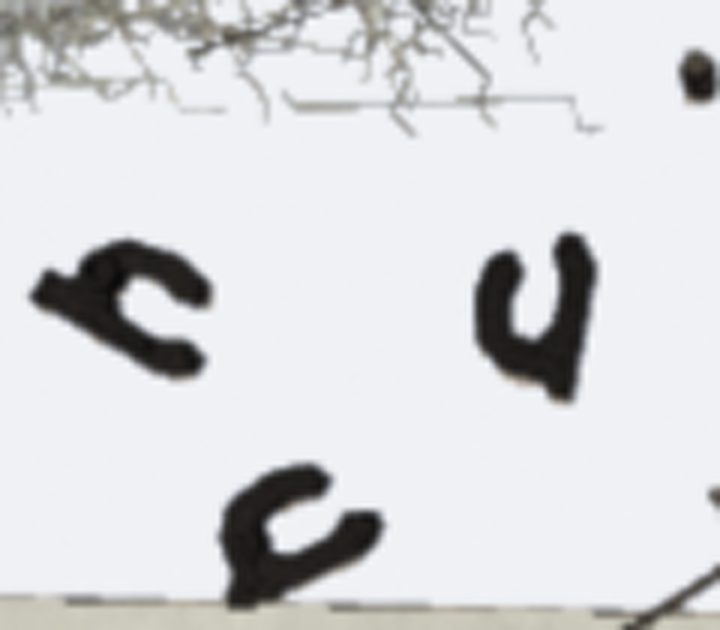

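View pics/t_lane.png

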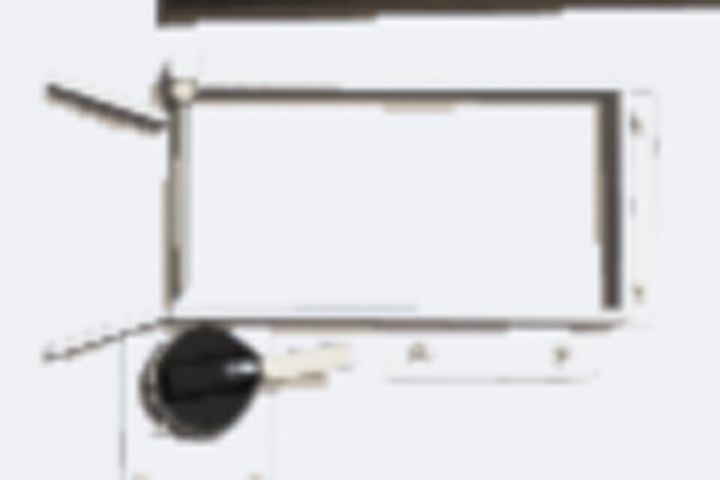

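View pics/s_clips.png

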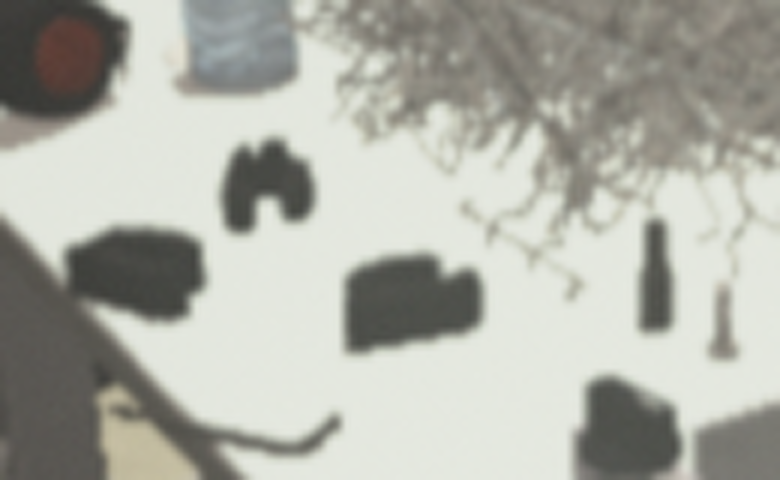

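View pics/s_lane.png

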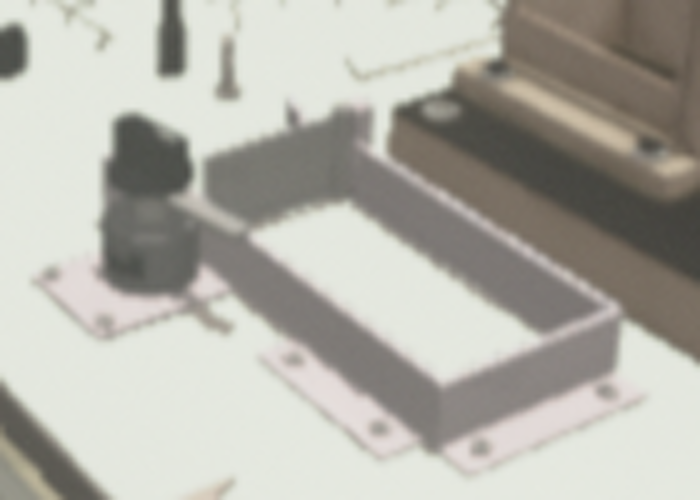

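```bash
python3 - <<'E'
from h import *
t=cv2.imread("pics/top0.png")
g=cv2.cvtColor(t,cv2.COLOR_BGR2GRAY)
m=(g<110).astype(np.uint8)
n,l,st,c=cv2.connectedComponentsWithStats(m)
for i in range(1,n):
    x,y,w,h,a=st[i]
    if 60<a<600 and 140<y<245:
        p=np.argwhere(l==i)[:,::-1]
        P=np.array([ray("top",u,v,0.028)[:2] for u,v in p]).astype(np.float32)*1000
        (cx,cy),(ww,hh),an=cv2.minAreaRect(P)
        print(i,(x,y,w,h,a),np.round(c[i],1),"rect centre mm",round(cx,1),round(cy,1),"size",round(ww,1),round(hh,1),"ang",round(an,1))
s=r.read_state()
from scipy.spatial.transform import Rotation as R
M=R.from_quat(s["eef_rot"]).as_matrix();print(M.round(3))
# lane points from crop 6x offset (335,140)
for nm,(u,v),z in [("gate far/hinge post top",(182,90),.052),("gate leaf free end",(177,300),.05),("gate leaf mid",(180,180),.05),("near wall L",(165,322),.034),("near wall R",(620,322),.034),("far wall top L",(200,95),.034),("far wall R",(618,95),.034),("endstop inner top",(602,100),.034),("endstop inner bot",(604,305),.034),("wing far tip",(48,90),.034),("wing near tip",(45,357),.034),("wing far end",(160,127),.034),("knob c",(203,382),.0575),("machine edge L",(158,22),.04),("machine edge R",(720,5),.04)]:
    print(nm,(ray("top",335+(u-2.5)/6,140+(v-2.5)/6,z)*1000).round(1))
E
```

```text
146 (np.int32(110), np.int32(145), np.int32(23), np.int32(27), np.int32(285)) [123.9 160.7] rect centre mm 542.6 541.0 size 45.6 61.9 ang 71.9
158 (np.int32(432), np.int32(155), np.int32(6), np.int32(36), np.int32(90)) [436.  169.9] rect centre mm 528.1 -204.5 size 84.3 12.0 ang 1.3
159 (np.int32(478), np.int32(154), np.int32(26), np.int32(27), np.int32(394)) [490.9 164.9] rect centre mm 549.1 -342.0 size 62.9 51.4 ang 23.7
161 (np.int32(259), np.int32(179), np.int32(20), np.int32(28), np.int32(296)) [269.1 192.7] rect centre mm 473.7 193.0 size 44.7 64.8 ang 82.2
162 (np.int32(71), np.int32(180), np.int32(34), np.int32(20), np.int32(233)) [ 84.3 187.5] rect centre mm 474.5 626.0 size 27.3 82.2 ang 32.6
163 (np.int32(185), np.int32(180), np.int32(30), np.int32(23), np.int32(315)) [200.6 189.9] rect centre mm 476.0 349.9 size 71.8 43.2 ang 62.1
165 (np.int32(359), np.int32(193), np.int32(20), np.int32(20), np.int32(263)) [368.1 203.1] rect centre mm 450.8 -46.3 size 38.6 44.0 ang 46.0
167 (np.int32(217), np.int32(218), np.int32(27), np.int32(24), np.int32(317)) [227.3 229.2] rect centre mm 385.6 285.5 size 44.6 66.1 ang 27.9
[[-0.     0.373  0.928]
 [-0.001  0.928 -0.373]
 [-1.    -0.001  0.   ]]
gate far/hinge post top [563.5 -34.5  52. ]
gate leaf free end [481.1 -33.9  50. ]
gate leaf mid [528.3 -34.4  50. ]
near wall L [473.8 -30.8  34. ]
near wall R [ 477.8 -210.5   34. ]
far wall top L [564.6 -43.4  34. ]
far wall R [ 568.4 -209.5   34. ]
endstop inner top [ 566.2 -203.2   34. ]
endstop inner bot [ 484.4 -204.1   34. ]
wing far tip [565.3  17.1  34. ]
wing near tip [458.9  16.4  34. ]
wing far end [551.5 -27.7  34. ]
knob c [448.9 -43.7  57.5]
machine edge L [592.5 -25.7  40. ]
machine edge R [ 604.3 -248.4   40. ]
```

```bash
cat >> h.py <<'E'
def rect(n,im,o,ax,z,ext,mm,fn,grid=10):
    """plane z view: u along ax (world xy dir), v to right of it (down); o centre (m); ext=(half u, half v) mm"""
    ax=np.array(ax)/np.linalg.norm(ax); rt=np.array([ax[1],-ax[0]])
    W,H=int(2*ext[0]*mm),int(2*ext[1]*mm)
    src=[];dst=[]
    for a,b in [(-1,-1),(1,-1),(1,1),(-1,1)]:
        p=np.array(o[:2])+(a*ext[0]*ax+b*ext[1]*rt)/1000
        src.append(proj(n,[*p,z]));dst.append([(a+1)*W/2,(b+1)*H/2])
    Hm=cv2.getPerspectiveTransform(np.float32(src),np.float32(dst))
    out=cv2.warpPerspective(im,Hm,(W,H),flags=cv2.INTER_CUBIC)
    for k in np.arange(-(ext[0]//grid)*grid,ext[0]+1,grid): cv2.line(out,(int((k+ext[0])*mm),0),(int((k+ext[0])*mm),H),(0,0,255) if k==0 else (0,160,0),1)
    for k in np.arange(-(ext[1]//grid)*grid,ext[1]+1,grid): cv2.line(out,(0,int((k+ext[1])*mm)),(W,int((k+ext[1])*mm)),(0,0,255) if k==0 else (0,160,0),1)
    cv2.imwrite(fn,out)
E
python3 - <<'E'
from h import *
t=cv2.imread("pics/top0.png");s=cv2.imread("pics/scene0.png")
a=np.radians(62.1-180)
rect("top",t,(.476,.350),(np.cos(a),np.sin(a)),.028,(50,35),6,"pics/r_clip.png")
rect("scene",s,(.476,.350),(np.cos(a),np.sin(a)),.028,(50,35),6,"pics/r_clip_s.png")
E
```

```text
(no output)
```

View pics/r_clip.png

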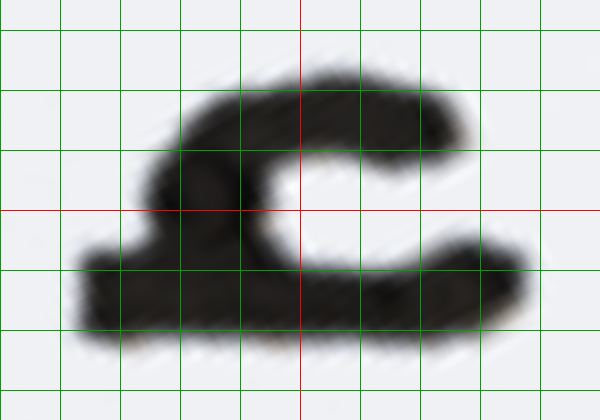

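View pics/r_clip_s.png

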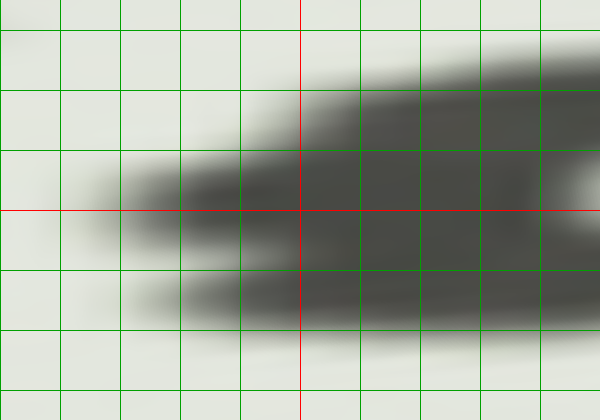

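```bash
python3 -m inch '[{"translation":[1,0,0],"spin":10.6},{"translation":[1,0,0],"spin":10.6},{"translation":[1,0,0],"spin":10.6},{"translation":[1,0,0],"spin":10.6},{"translation":[0,0,0],"spin":10.6},{"translation":[0,0,0],"spin":10.6},{"translation":[0,0,0],"spin":10.6},{"translation":[0,0,0],"spin":10.6},{"translation":[0,0,0],"spin":10.6},{"translation":[0,0,0],"spin":0}]' 0.3 15
cat >> h.py <<'E'
from scipy.spatial.transform import Rotation as R
GM=np.array([.514,-.034]);D=np.array([.0226,-.9997]);L=np.array([.9997,.0226])
def lane(x,y): return GM+(x*D+y*L)/1000
def go(tgt,jaw=None):
    s=r.read_state();M=R.from_quat(s["eef_rot"]).as_matrix();p=np.array(s["ee_pos"])
    d=M.T@(np.array(tgt)-p)*100
    a=np.degrees(np.arctan2(M[1,1],M[0,1]))
    print("t",round(s["time"],2),"pos",p.round(4),"jaw",a.round(2),"xdir",M[:,0].round(3),"F",np.round(s["ft_force"],1),"w",round(s["width"],4))
    print("tool delta cm",d.round(2),"spin", None if jaw is None else round(-((jaw-a+180)%360-180),2))
    rel=p[:2]-GM; print("lane mm",(rel@D*1000).round(1),(rel@L*1000).round(1))
E
python3 - <<'E'
from h import *
go([.4802,.388,.12],-27.9)
E
```

```text
time: 1.35
ee_pos: [0.2318, 0.5771, 0.1925]
eef_rot: [-0.606, -0.358, 0.611, -0.363]
ft_force: [0.5, -0.2, -0.4]
width: 0.061
t 1.35 pos [0.2318 0.5771 0.1925] jaw -28.71 xdir [-0.003 -0.01  -1.   ] F [ 0.5 -0.2 -0.4] w 0.061
tool delta cm [ 7.36 30.86  4.58] spin -0.81
lane mm -617.3 -268.3
```

```bash
python3 -m inch '[{"translation":[1.2,5.14,0.76],"spin":-0.8},{"translation":[1.2,5.14,0.76],"spin":0},{"translation":[1.2,5.14,0.76],"spin":0},{"translation":[1.2,5.14,0.76],"spin":0},{"translation":[1.2,5.14,0.76],"spin":0},{"translation":[1.2,5.14,0.76],"spin":0},{"translation":[0,0,0],"spin":0},{"translation":[0,0,0],"spin":0}]' 0.5
python3 - <<'E'
from h import *
go([.4802,.388,.03],-27.9)
for n in ("top","scene"):
    im=optics.camera(n)[:,:,::-1]; cv2.imwrite(f"pics/{n}1.png",im)
E
```

```text
time: 2.35
ee_pos: [0.4902, 0.39, 0.1174]
eef_rot: [-0.594, -0.376, 0.601, -0.38]
ft_force: [-0.1, 0.6, 0.1]
width: 0.0434
t 2.35 pos [0.4902 0.39   0.1174] jaw -25.42 xdir [-0.005 -0.011 -1.   ] F [-0.1  0.6  0.1] w 0.0434
tool delta cm [ 8.74 -0.82  0.5 ] spin 2.48
lane mm -424.4 -14.2
```

View pics/scene1.png

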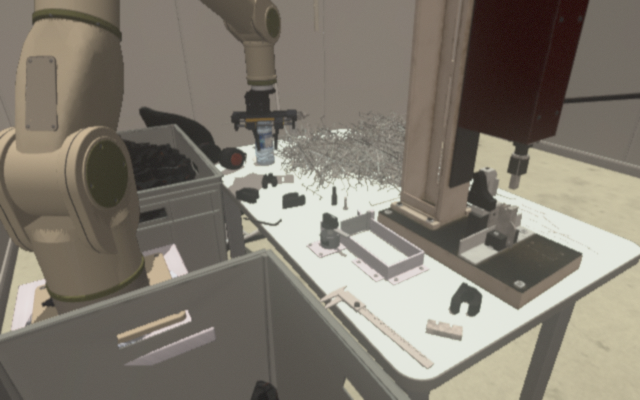

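View pics/top1.png

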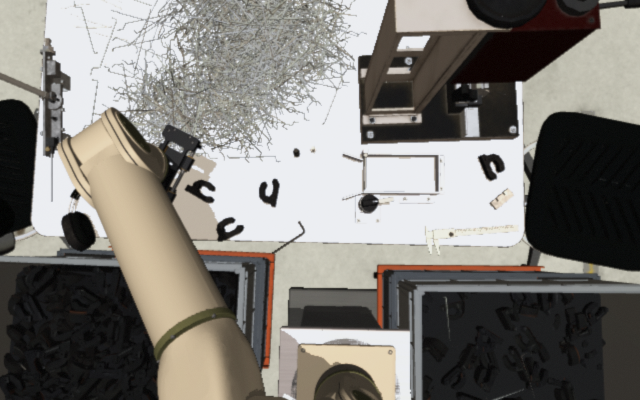

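```bash
python3 -m inch '[{"translation":[2,-0.82,0.5],"spin":2.5},{"translation":[2,0,0],"spin":0},{"translation":[0,0,0],"spin":0},{"translation":[0,0,0],"spin":0}]'
python3 - <<'E'
from h import *
go([.4802,.388,.03],-27.9)
for n in ("top","scene"):
    im=optics.camera(n)[:,:,::-1]; cv2.imwrite(f"pics/{n}2.png",im)
crop(im,225,100,325,220,5,"pics/s2c.png")
crop(cv2.imread("pics/top2.png"),130,110,250,220,6,"pics/t2c.png")
E
```

```text
time: 2.95
ee_pos: [0.4771, 0.3935, 0.079]
eef_rot: [-0.602, -0.366, 0.607, -0.369]
ft_force: [0.5, 0.5, 0.2]
width: 0.0432
t 2.95 pos [0.4771 0.3935 0.079 ] jaw -27.41 xdir [-0.004 -0.007 -1.   ] F [0.5 0.5 0.2] w 0.0432
tool delta cm [4.9  0.53 0.31] spin 0.49
lane mm -428.2 -27.2
```

View pics/s2c.png

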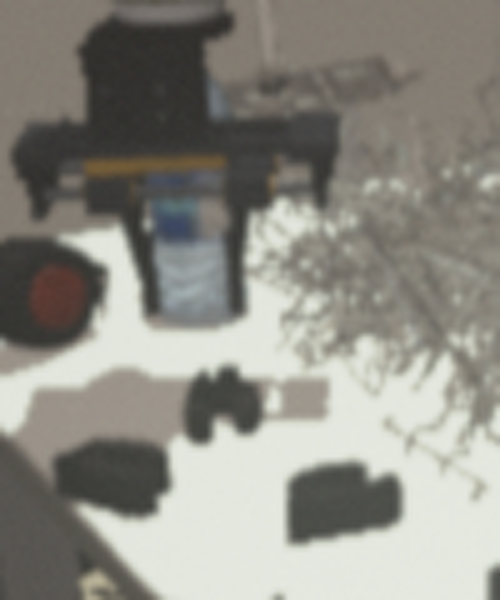

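View pics/t2c.png

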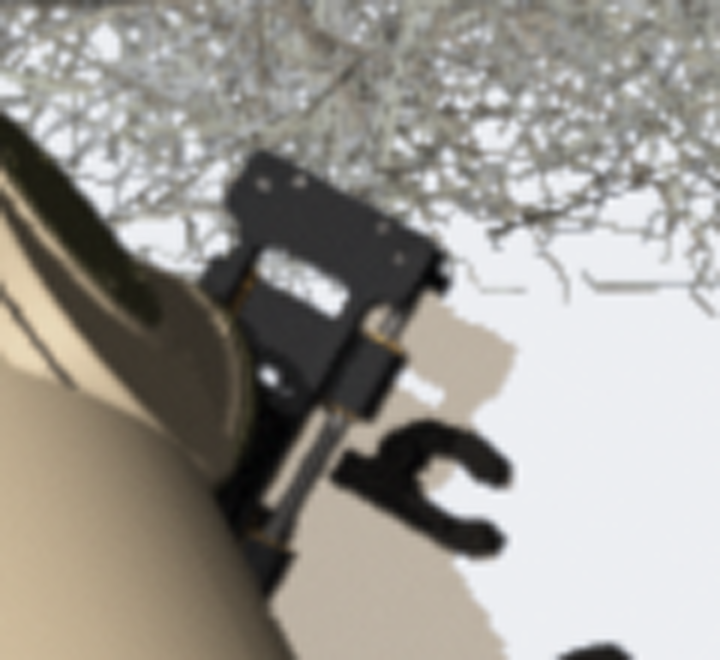

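```bash
python3 -m inch '[{"translation":[1,0.53,0.31],"spin":0.5},{"translation":[0,0,0],"spin":0},{"translation":[0,0,0],"spin":0}]'
python3 - <<'E'
from h import *
go([.4802,.388,.03],-27.9)
E
```

```text
time: 3.42
ee_pos: [0.4814, 0.3877, 0.0692]
eef_rot: [-0.604, -0.363, 0.608, -0.366]
ft_force: [0.0, 0.1, -0.2]
width: 0.0436
t 3.42 pos [0.4814 0.3877 0.0692] jaw -28.0 xdir [-0.003 -0.006 -1.   ] F [ 0.   0.1 -0.2] w 0.0436
tool delta cm [ 3.92 -0.12 -0.  ] spin -0.1
lane mm -422.3 -23.1
```

```bash
python3 -m inch '[{"translation":[1.3,-0.1,0],"spin":0},{"translation":[1.3,0,0],"spin":0},{"translation":[1.3,0,0],"spin":0},{"translation":[0,0,0],"spin":0}]'
python3 - <<'E'
from h import *
go([.4802,.388,.03],-27.9)
E
```

```text
time: 3.92
ee_pos: [0.4798, 0.3877, 0.0265]
eef_rot: [-0.604, -0.363, 0.609, -0.366]
ft_force: [-0.2, 0.5, 0.8]
width: 0.0434
t 3.92 pos [0.4798 0.3877 0.0265] jaw -27.98 xdir [-0.004 -0.007 -1.   ] F [-0.2  0.5  0.8] w 0.0434
tool delta cm [-0.35  0.02 -0.05] spin -0.08
lane mm -422.3 -24.7
```

```bash
python3 -m inch '[{"translation":[-0.4,0,0],"spin":0},{"translation":[0,0,0],"spin":0},{"translation":[0,0,0],"spin":0},{"translation":[0,0,0],"spin":0},{"translation":[0,0,0],"spin":0}]' 1 20
python3 - <<'E'
from h import *
go([.4802,.388,.03],-27.9)
for n in ("top","scene"):
    im=optics.camera(n)[:,:,::-1]; cv2.imwrite(f"pics/{n}3.png",im)
crop(im,225,100,325,220,5,"pics/s3c.png")
crop(cv2.imread("pics/top3.png"),130,110,250,220,6,"pics/t3c.png")
E
```

```text
time: 4.55
ee_pos: [0.4804, 0.3882, 0.032]
eef_rot: [-0.604, -0.363, 0.608, -0.366]
ft_force: [0.4, -1.0, -0.3]
width: 0.0174
t 4.55 pos [0.4804 0.3882 0.032 ] jaw -27.98 xdir [-0.002 -0.006 -1.   ] F [ 0.4 -1.  -0.3] w 0.0174
tool delta cm [ 0.2  -0.01  0.03] spin -0.08
lane mm -422.8 -24.0
```

View pics/s3c.png

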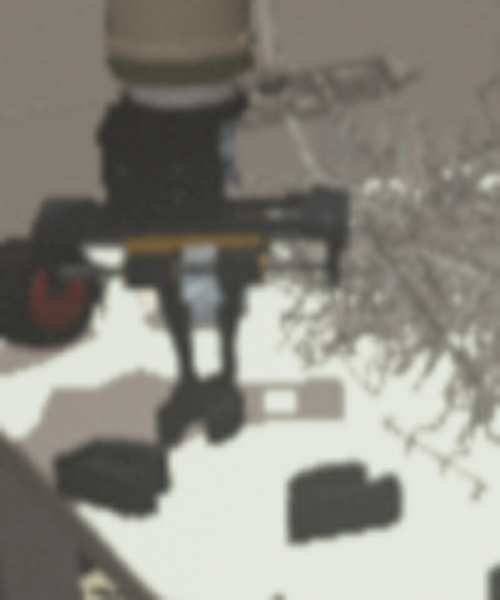

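View pics/t3c.png

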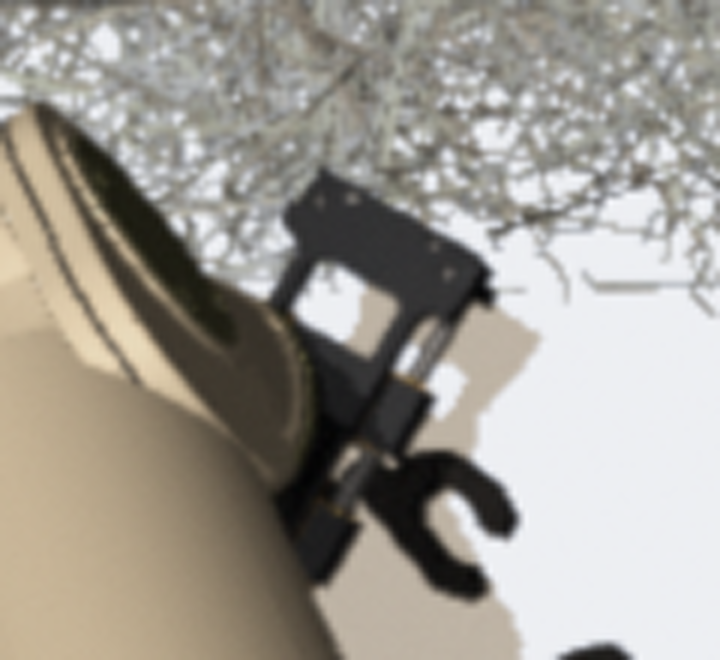

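```bash
python3 -m inch '[{"translation":[0,0,0],"spin":0},{"translation":[0,0,0],"spin":0}]' 
python3 - <<'E'
from h import *
go([.4802,.388,.03],-27.9)
im=optics.camera("top")[:,:,::-1]; cv2.imwrite(f"pics/top4.png",im)
a=np.radians(62.1-180)
rect("top",im,(.476,.350),(np.cos(a),np.sin(a)),.028,(60,45),6,"pics/r4.png")
E
```

```text
time: 4.9
ee_pos: [0.4804, 0.3881, 0.0319]
eef_rot: [-0.604, -0.363, 0.608, -0.366]
ft_force: [1.0, 0.2, 0.5]
width: 0.0169
t 4.9 pos [0.4804 0.3881 0.0319] jaw -27.98 xdir [-0.003 -0.006 -1.   ] F [1.  0.2 0.5] w 0.0169
tool delta cm [ 0.19 -0.01  0.02] spin -0.08
lane mm -422.8 -24.1
```

View pics/r4.png

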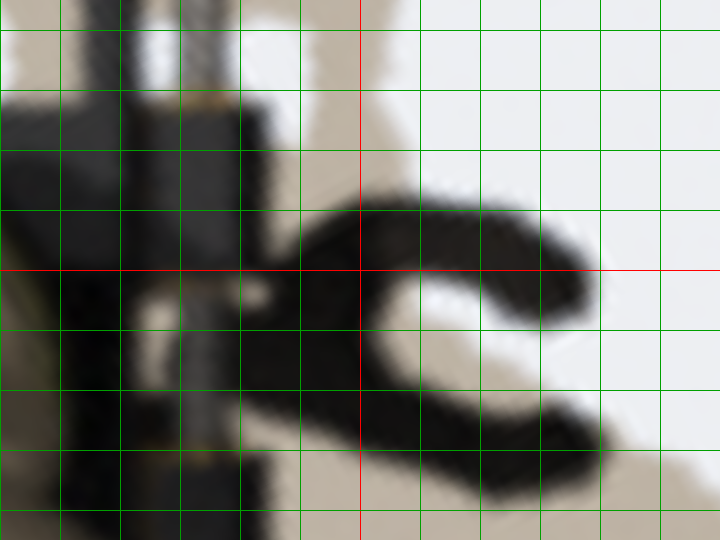

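```bash
python3 -m inch '[{"translation":[0,0,0],"spin":0},{"translation":[0,0,0],"spin":0},{"translation":[0,0,0],"spin":0},{"translation":[-4,0,0],"spin":0},{"translation":[-4,0,-2],"spin":0},{"translation":[0,0,-3],"spin":0},{"translation":[0,0,0],"spin":0}]' 0
python3 - <<'E'
from h import *
im=optics.camera("top")[:,:,::-1]; cv2.imwrite(f"pics/top5.png",im)
g=cv2.cvtColor(im.copy(),cv2.COLOR_BGR2GRAY)
a=np.radians(62.1-180)
rect("top",im,(.476,.350),(np.cos(a),np.sin(a)),.028,(60,45),6,"pics/r5.png")
go([.476,.350,.1])
E
```

```text
time: 5.82
ee_pos: [0.5043, 0.4334, 0.1138]
eef_rot: [-0.604, -0.363, 0.608, -0.366]
ft_force: [-0.6, 0.2, 0.4]
width: 0.0795
t 5.88 pos [0.5046 0.4323 0.1142] jaw -28.07 xdir [-0.003 -0.007 -1.   ] F [ 0.1 -0.1  0.1] w 0.0821
tool delta cm [1.48 1.34 8.59] spin None
lane mm -466.3 1.2
```

View pics/r5.png

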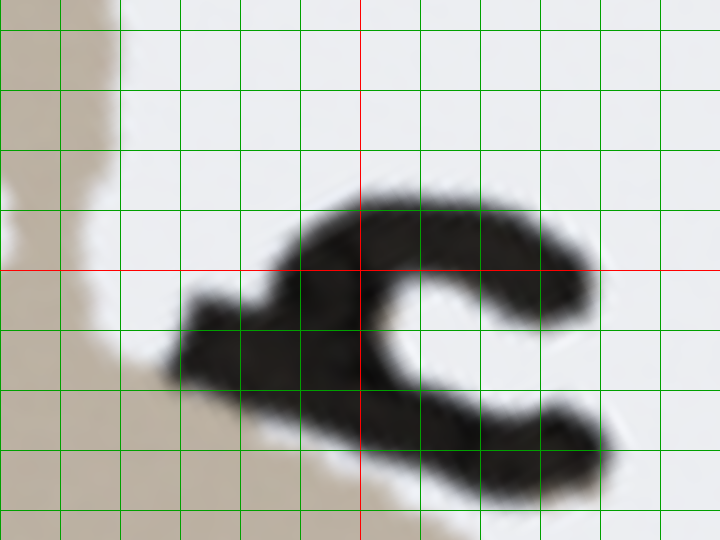

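```bash
cat >> h.py <<'E'
def clip(im,win,z=.028,th=90):
    x0,y0,x1,y1=win
    g=cv2.cvtColor(np.ascontiguousarray(im),cv2.COLOR_BGR2GRAY)
    m=np.zeros_like(g);m[y0:y1,x0:x1]=(g[y0:y1,x0:x1]<th)
    n,l,st,c=cv2.connectedComponentsWithStats(m);i=1+np.argmax(st[1:,4])
    P=np.array([ray("top",u,v,z)[:2] for v,u in np.argwhere(l==i)]).astype(np.float32)*1000
    print(st[i],cv2.minAreaRect(P))
E
python3 - <<'E'
from h import *
im=cv2.imread("pics/top5.png")
clip(im,(180,170,235,213))
crop(im,130,110,250,220,6,"pics/t5c.png")
a=np.radians(62.1-180)-np.radians(20)
rect("top",im,(.4655,.346),(np.cos(a),np.sin(a)),.028,(60,45),6,"pics/r5b.png")
E
```

```text
[187 186  29  24 313] ((463.4947814941406, 346.13018798828125), (71.18760681152344, 44.453060150146484), 42.11936569213867)
```

View pics/r5b.png

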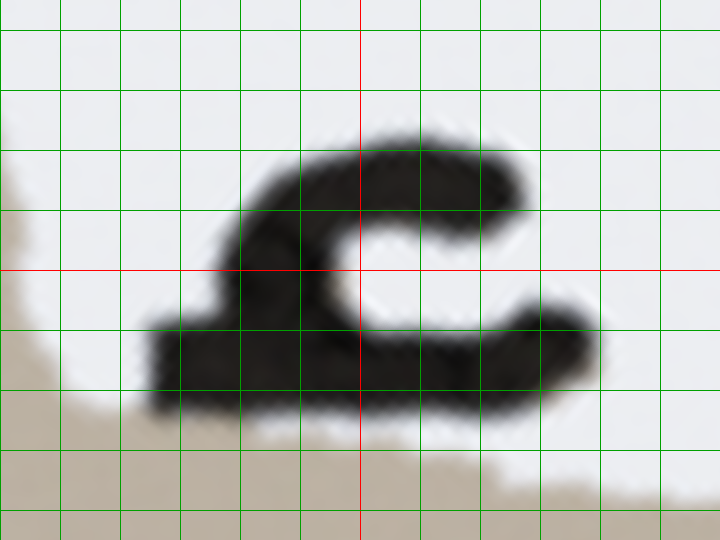

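```bash
python3 - <<'E'
from h import *
go([.4592,.341,.08],-47.9)
E
```

```text
t 5.88 pos [0.5046 0.4323 0.1142] jaw -28.07 xdir [-0.003 -0.007 -1.   ] F [ 0.1 -0.1  0.1] w 0.0821
tool delta cm [ 3.49  0.28 10.16] spin 19.83
lane mm -466.3 1.2
```

```bash
python3 -m inch '[{"translation":[1.2,0.1,3.4],"spin":0},{"translation":[1.2,0.1,3.4],"spin":0},{"translation":[1.0,0.1,3.4],"spin":0},{"translation":[0,0,0],"spin":9.9},{"translation":[0,0,0],"spin":9.9},{"translation":[0,0,0],"spin":0},{"translation":[0,0,0],"spin":0}]' 0
python3 - <<'E'
from h import *
go([.4592,.341,.021],-47.9)
E
```

```text
time: 6.75
ee_pos: [0.4555, 0.3302, 0.0781]
eef_rot: [-0.658, -0.248, 0.664, -0.254]
ft_force: [-0.3, 1.0, -0.4]
width: 0.0871
t 6.75 pos [0.4555 0.3302 0.0781] jaw -48.4 xdir [-0.006 -0.011 -1.   ] F [-0.3  1.  -0.4] w 0.0871
tool delta cm [ 5.69 -0.58 -1.06] spin -0.5
lane mm -365.4 -50.2
```

```bash
python3 -m inch '[{"translation":[0.5,-0.55,-1.0],"spin":-0.5},{"translation":[0.5,0,0],"spin":0},{"translation":[0,0,0],"spin":0},{"translation":[0,0,0],"spin":0}]' 0
python3 - <<'E'
from h import *
go([.4592,.341,.021],-47.9)
E
```

```text
time: 7.25
ee_pos: [0.4594, 0.3417, 0.0667]
eef_rot: [-0.656, -0.253, 0.663, -0.259]
ft_force: [0.3, -0.3, -0.2]
width: 0.0868
t 7.25 pos [0.4594 0.3417 0.0667] jaw -47.56 xdir [-0.007 -0.011 -1.   ] F [ 0.3 -0.3 -0.2] w 0.0868
tool delta cm [4.57 0.02 0.01] spin 0.34
lane mm -376.9 -46.1
```

Centred; descend and grip.

```bash
python3 -m inch '[{"translation":[1.5,0,0],"spin":0.3},{"translation":[1.5,0,0],"spin":0},{"translation":[1.3,0,0],"spin":0},{"translation":[0,0,0],"spin":0},{"translation":[0,0,0],"spin":0}]' 0
python3 -m inch '[{"translation":[0,0,0],"spin":0},{"translation":[0,0,0],"spin":0},{"translation":[0,0,0],"spin":0},{"translation":[0,0,0],"spin":0},{"translation":[0,0,0],"spin":0},{"translation":[0,0,0],"spin":0}]' 1 20
python3 - <<'E'
from h import *
go([.4592,.341,.021],-47.9)
im=optics.camera("top")[:,:,::-1]; cv2.imwrite(f"pics/top6.png",im)
a=np.radians(42.1-180)
rect("top",im,(.4655,.346),(np.cos(a),np.sin(a)),.028,(60,45),6,"pics/r6.png")
E
```

```text
time: 7.88
ee_pos: [0.4586, 0.3405, 0.0198]
eef_rot: [-0.656, -0.251, 0.664, -0.257]
ft_force: [0.9, -0.7, 0.3]
width: 0.0873
time: 8.62
ee_pos: [0.4593, 0.3412, 0.0211]
eef_rot: [-0.657, -0.251, 0.663, -0.257]
ft_force: [1.0, 0.1, -0.4]
width: 0.0456
t 8.62 pos [0.4593 0.3412 0.0211] jaw -47.88 xdir [-0.006 -0.011 -1.   ] F [ 1.   0.1 -0.4] w 0.0456
tool delta cm [0.01 0.01 0.02] spin 0.02
lane mm -376.3 -46.2
```

View pics/r6.png

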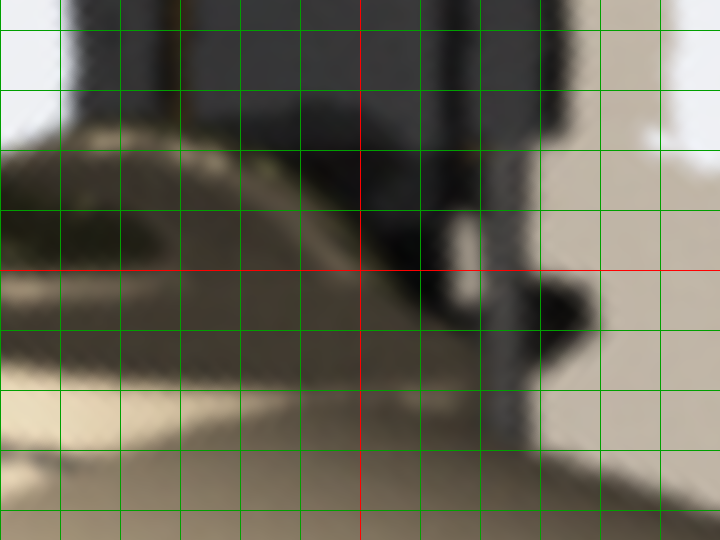

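```bash
python3 - <<'E'
from h import *
for u,v in [(296,153),(297,156),(312,150)]: print((ray("top",u,v,0.0)*1000).round(0),(ray("top",u,v,0.04)*1000).round(0))
for u,v in [(334,205),(346,209)]: print("scene base",(ray("scene",u,v,0)*1000).round(0))
m=ray("scene",334,205,0)
for z in (.02,.03,.04,.05,.06): print(z,proj("scene",[*m[:2],z]).round(1))
tgt=[*lane(-76,7.5),.1];print(np.round(tgt,3)); go(tgt,1.3)
E
```

```text
[572. 130.   0.] [566. 128.  40.]
[565. 127.   0.] [559. 125.  40.]
[581.  91.   0.] [574.  90.  40.]
scene base [567. 124.   0.]
scene base [582.  87.   0.]
0.02 [334.  198.4]
0.03 [334.  195.1]
0.04 [334.  191.8]
0.05 [333.9 188.4]
0.06 [333.9 185. ]
[0.52  0.042 0.1  ]
t 8.68 pos [0.4593 0.3412 0.0211] jaw -47.89 xdir [-0.006 -0.011 -1.   ] F [0.3 0.1 0.2] w 0.0452
tool delta cm [-7.61 26.27 15.66] spin -49.19
lane mm -376.3 -46.2
```

```bash
python3 -m inch '[{"translation":[-2,0,0],"spin":0},{"translation":[-3,0,0],"spin":0},{"translation":[-3,0,0],"spin":0},{"translation":[0,0,0],"spin":-9.8},{"translation":[0,0,0],"spin":-9.8},{"translation":[0,0,0],"spin":-9.8},{"translation":[0,0,0],"spin":-9.8},{"translation":[0,0,0],"spin":-9.8},{"translation":[0,0,0],"spin":0},{"translation":[0,0,0],"spin":0}]' 1 20
python3 - <<'E'
from h import *
tgt=[*lane(-76,7.5),.1]; go(tgt,1.3)
E
```

```text
time: 9.93
ee_pos: [0.4595, 0.3414, 0.1033]
eef_rot: [0.485, 0.509, -0.494, 0.511]
ft_force: [-0.5, -0.2, -0.7]
width: 0.0453
t 9.93 pos [0.4595 0.3414 0.1033] jaw 2.31 xdir [-0.007 -0.012 -1.   ] F [-0.5 -0.2 -0.7] w 0.0453
tool delta cm [ 0.64  4.82 30.14] spin 1.01
lane mm -376.5 -46.0
```

```bash
python3 -m inch '[{"translation":[0,0.8,4.8],"spin":1},{"translation":[0,0.8,4.8],"spin":0},{"translation":[0,0.8,4.8],"spin":0},{"translation":[0,0.8,4.8],"spin":0},{"translation":[0,0.8,4.8],"spin":0},{"translation":[0,0.8,3.8],"spin":0},{"translation":[0,0,0],"spin":0},{"translation":[0,0,0],"spin":0}]'
python3 - <<'E'
from h import *
tgt=[*lane(-76,7.5),.0225]; go(tgt,1.3)
for n in ("top","scene"):
    im=optics.camera(n)[:,:,::-1]; cv2.imwrite(f"pics/{n}7.png",im)
crop(im,260,100,440,290,4,"pics/s7c.png")
crop(cv2.imread("pics/top7.png"),280,120,460,230,4,"pics/t7c.png")
E
```

```text
time: 10.92
ee_pos: [0.5141, 0.0576, 0.1065]
eef_rot: [-0.496, -0.498, 0.504, -0.501]
ft_force: [-0.8, 0.9, 0.1]
width: 0.0454
t 10.93 pos [0.5141 0.0576 0.1065] jaw -0.05 xdir [-0.005 -0.01  -1.   ] F [-0.8  0.9  0.1] w 0.0454
tool delta cm [8.41 0.61 1.45] spin -1.35
lane mm -91.5 2.1
```

View pics/s7c.png

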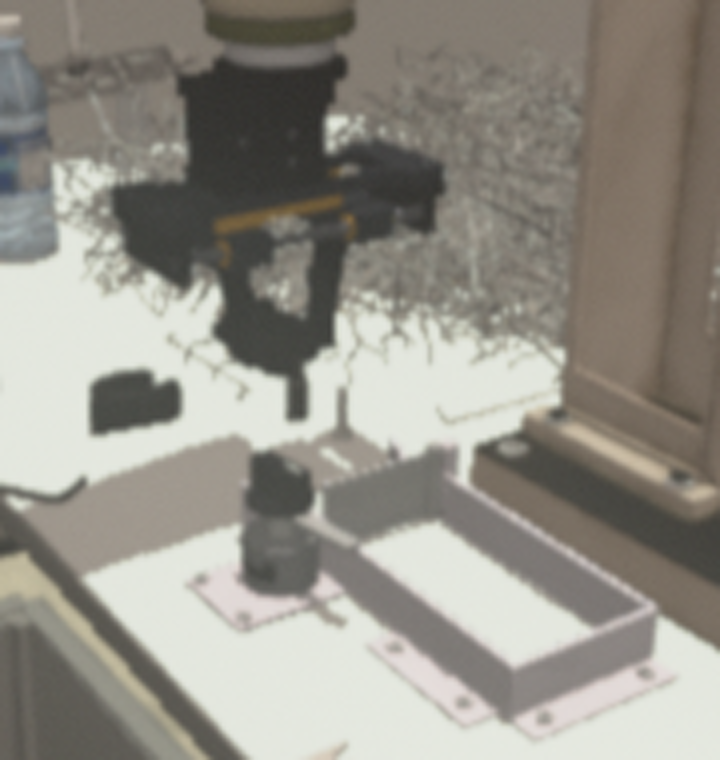

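View pics/t7c.png

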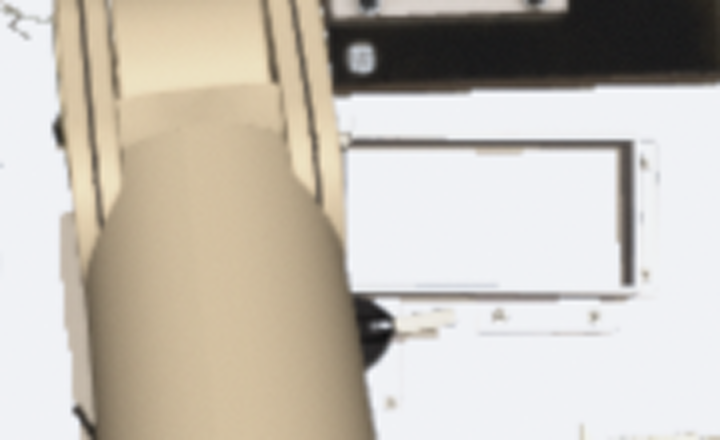

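```bash
python3 -m inch '[{"translation":[1.5,0.6,1.45],"spin":-1.3},{"translation":[1.5,0,0],"spin":0},{"translation":[1.5,0,0],"spin":0},{"translation":[0,0,0],"spin":0},{"translation":[0,0,0],"spin":0}]'
python3 - <<'E'
from h import *
tgt=[*lane(-76,7.5),.0225]; go(tgt,1.3)
E
```

```text
time: 11.65
ee_pos: [0.5192, 0.048, 0.0594]
eef_rot: [0.489, 0.506, -0.497, 0.508]
ft_force: [0.5, 0.2, -0.7]
width: 0.045
t 11.65 pos [0.5192 0.048  0.0594] jaw 1.62 xdir [-0.006 -0.009 -1.   ] F [ 0.5  0.2 -0.7] w 0.045
tool delta cm [3.7  0.06 0.55] spin 0.32
lane mm -81.9 7.1
```

```bash
python3 -m inch '[{"translation":[1.2,0,0],"spin":0},{"translation":[1.0,0,0],"spin":0},{"translation":[0.6,0,0],"spin":0},{"translation":[0,0,0],"spin":0},{"translation":[0,0,0],"spin":0}]'
python3 - <<'E'
from h import *
tgt=[*lane(-76,7.5),.0215]; go(tgt,1.3)
E
```

```text
time: 12.28
ee_pos: [0.5193, 0.0481, 0.0299]
eef_rot: [0.489, 0.506, -0.496, 0.508]
ft_force: [-0.1, -0.7, 0.4]
width: 0.0454
t 12.28 pos [0.5193 0.0481 0.0299] jaw 1.62 xdir [-0.005 -0.009 -1.   ] F [-0.1 -0.7  0.4] w 0.0454
tool delta cm [0.85 0.03 0.58] spin 0.32
lane mm -81.9 7.2
```

```bash
python3 -m inch '[{"translation":[0.4,0,0],"spin":0.3},{"translation":[0.4,0,0],"spin":0},{"translation":[0,0,0],"spin":0},{"translation":[0,0,0],"spin":0}]'
python3 - <<'E'
from h import *
tgt=[*lane(-76,7.5),.0215]; go(tgt,1.3)
E
```

```text
time: 12.78
ee_pos: [0.5197, 0.048, 0.0218]
eef_rot: [0.491, 0.505, -0.497, 0.507]
ft_force: [0.3, -0.5, 0.0]
width: 0.0453
t 12.78 pos [0.5197 0.048  0.0218] jaw 1.29 xdir [-0.004 -0.008 -1.   ] F [ 0.3 -0.5  0. ] w 0.0453
tool delta cm [ 0.04 -0.    0.59] spin -0.01
lane mm -81.9 7.5
```

```bash
python3 -m inch '[{"translation":[0,0,0],"spin":0},{"translation":[0,0,0],"spin":0},{"translation":[0,0,0],"spin":0},{"translation":[-3,0,0],"spin":0},{"translation":[-4,0,0],"spin":0},{"translation":[-2,0,-5],"spin":0},{"translation":[0,0,-5],"spin":0},{"translation":[0,0,-5],"spin":0},{"translation":[0,0,0],"spin":0},{"translation":[0,0,0],"spin":0}]' 0
python3 - <<'E'
from h import *
tgt=[*lane(-132,-7.5),.03]; go(tgt,1.3)
for n in ("top","scene"):
    im=optics.camera(n)[:,:,::-1]; cv2.imwrite(f"pics/{n}8.png",im)
crop(im,260,100,440,290,4,"pics/s8c.png")
t=cv2.imread("pics/top8.png")
crop(t,270,120,450,230,4,"pics/t8c.png")
rect("top",t,lane(-90,7.5),D,.028,(60,45),6,"pics/r8.png")
E
```

```text
time: 14.02
ee_pos: [0.5172, 0.2022, 0.1144]
eef_rot: [0.493, 0.504, -0.497, 0.506]
ft_force: [-0.3, 0.6, -1.6]
width: 0.0869
t 14.03 pos [0.5172 0.2022 0.1144] jaw 1.13 xdir [-0.002 -0.007 -1.   ] F [-0.3  0.6 -1.6] w 0.0869
tool delta cm [ 8.52 -1.56 10.35] spin -0.17
lane mm -236.1 8.6
```

View pics/s8c.png

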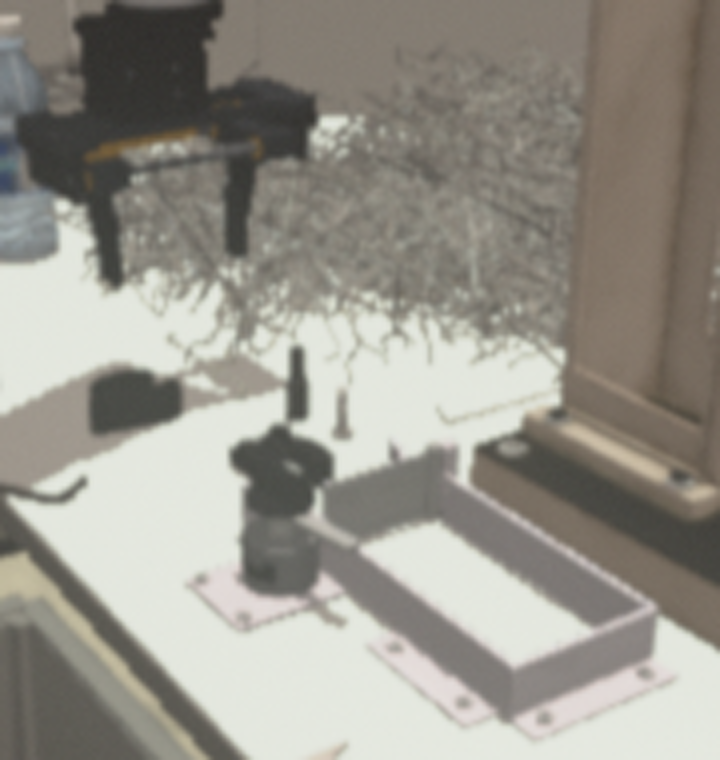

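View pics/r8.png

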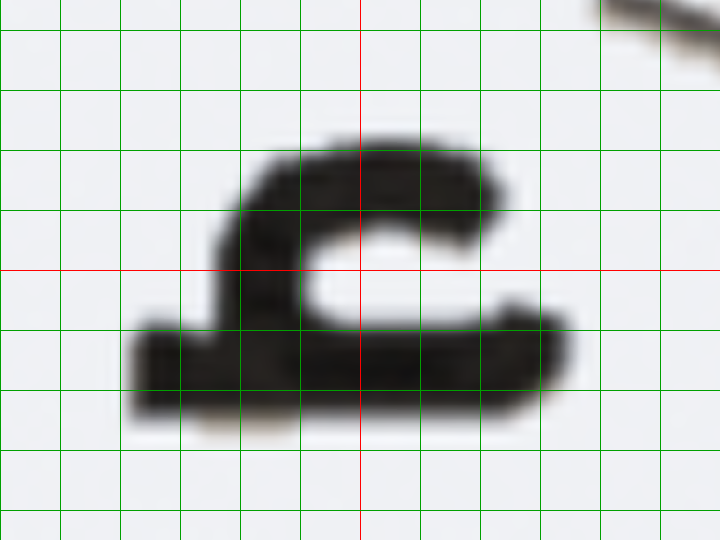

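View pics/t8c.png

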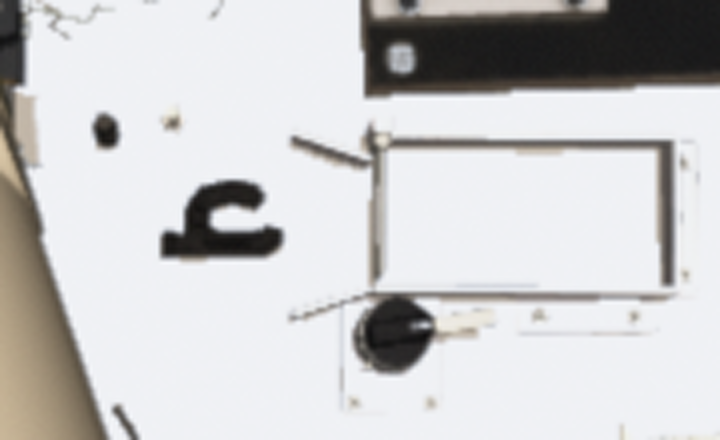

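```bash
python3 -m inch '[{"translation":[1.5,-0.9,4],"spin":0},{"translation":[1.5,-0.8,4],"spin":0},{"translation":[1,0,1.5],"spin":0},{"translation":[0,0,0],"spin":0},{"translation":[0,0,0],"spin":0}]' 0.55
python3 - <<'E'
from h import *
tgt=[*lane(-131,-9),.030]; go(tgt,1.3)
E
```

```text
time: 14.75
ee_pos: [0.5026, 0.1019, 0.0749]
eef_rot: [0.495, 0.502, -0.498, 0.505]
ft_force: [-0.2, 0.0, 0.9]
width: 0.0454
t 14.75 pos [0.5026 0.1019 0.0749] jaw 0.83 xdir [-0.001 -0.006 -1.   ] F [-0.2  0.   0.9] w 0.0454
tool delta cm [ 4.49 -0.06  0.49] spin -0.47
lane mm -136.1 -8.3
```

```bash
python3 -m inch '[{"translation":[1.2,-0.05,0.45],"spin":-0.5},{"translation":[1.2,0,0],"spin":0},{"translation":[1.2,0,0],"spin":0},{"translation":[0.5,0,0],"spin":0},{"translation":[0,0,0],"spin":0},{"translation":[0,0,0],"spin":0}]' 0.55
python3 - <<'E'
from h import *
tgt=[*lane(-131,-9),.030]; go(tgt,1.3)
E
```

```text
time: 15.5
ee_pos: [0.5024, 0.0997, 0.0309]
eef_rot: [0.491, 0.506, -0.495, 0.508]
ft_force: [-0.4, -0.1, 0.2]
width: 0.0396
t 15.5 pos [0.5024 0.0997 0.0309] jaw 1.59 xdir [-0.001 -0.006 -1.   ] F [-0.4 -0.1  0.2] w 0.0396
tool delta cm [ 0.09 -0.04  0.29] spin 0.29
lane mm -133.9 -8.6
```

Now close lightly on the tail.

```bash
python3 -m inch '[{"translation":[0,-0.04,0.2],"spin":0.3},{"translation":[0,0,0],"spin":0},{"translation":[0,0,0],"spin":0},{"translation":[0,0,0],"spin":0},{"translation":[0,0,0],"spin":0}]' 1 4
python3 - <<'E'
from h import *
tgt=[*lane(-131,-9),.030]; go(tgt,1.3)
for n in ("top","scene"):
    im=optics.camera(n)[:,:,::-1]; cv2.imwrite(f"pics/{n}9.png",im)
crop(im,260,130,400,270,5,"pics/s9c.png")
t=cv2.imread("pics/top9.png")
rect("top",t,lane(-90,7.5),D,.028,(60,45),6,"pics/r9.png")
E
```

```text
time: 16.12
ee_pos: [0.5027, 0.0978, 0.0319]
eef_rot: [0.494, 0.504, -0.495, 0.507]
ft_force: [-0.3, -0.7, 1.5]
width: 0.0021
t 16.12 pos [0.5027 0.0978 0.0319] jaw 1.26 xdir [ 0.001 -0.005 -1.   ] F [-0.3 -0.7  1.5] w 0.0021
tool delta cm [ 0.19 -0.07  0.1 ] spin -0.04
lane mm -132.0 -8.3
```

View pics/s9c.png

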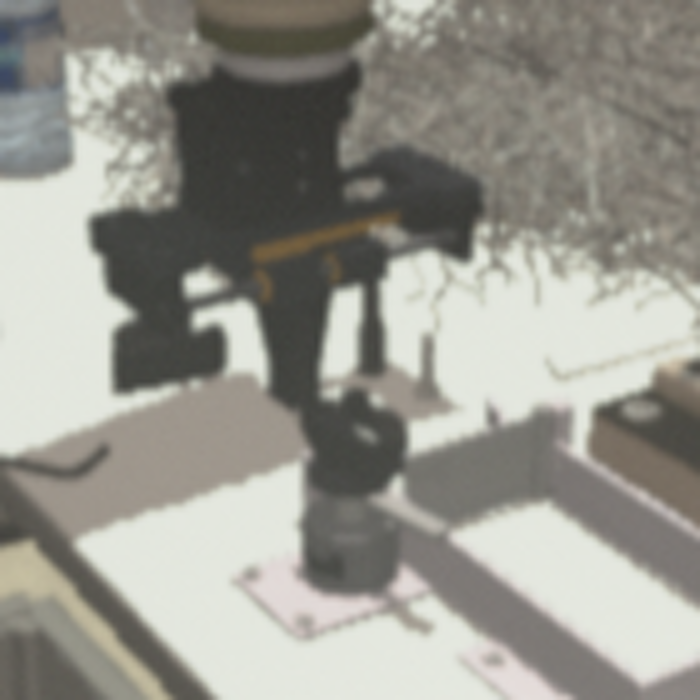

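View pics/r9.png

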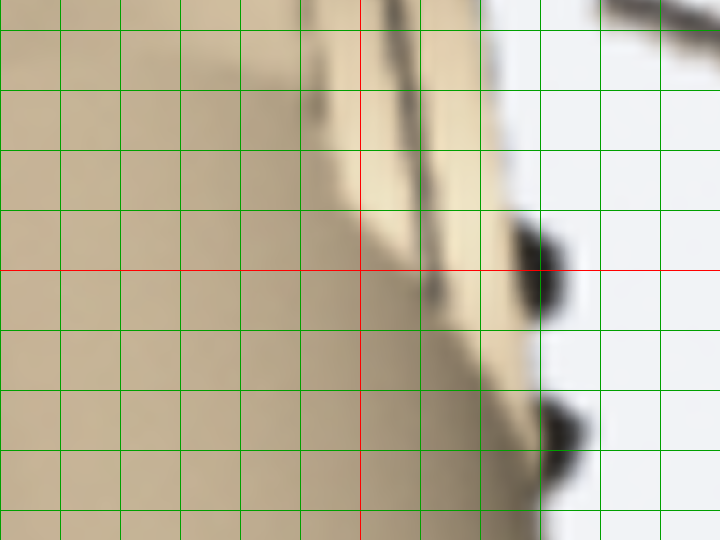

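```bash
python3 -m inch '[{"translation":[-4,0,0],"spin":0},{"translation":[-4,0,-2],"spin":0},{"translation":[0,0,-4],"spin":0},{"translation":[0,0,-3],"spin":0},{"translation":[0,0,0],"spin":0}]' 0
python3 - <<'E'
from h import *
t=optics.camera("top")[:,:,::-1]; cv2.imwrite(f"pics/top10.png",t)
rect("top",t,lane(-90,7.5),D,.028,(60,45),6,"pics/r10.png")
clip(t,(295,155,345,192))
go([*lane(-90,0),.08])
E
```

```text
time: 16.85
ee_pos: [0.5005, 0.1902, 0.114]
eef_rot: [0.494, 0.504, -0.496, 0.506]
ft_force: [-0.2, -0.5, -0.7]
width: 0.0427
[312 169  30  20 295] ((511.6521301269531, 49.24507141113281), (69.53727722167969, 44.25483322143555), 73.65986633300781)
t 16.9 pos [0.5007 0.1886 0.1139] jaw 1.07 xdir [ 0.001 -0.005 -1.   ] F [ 0.1 -0.5 -0.1] w 0.047
tool delta cm [ 3.46  0.88 13.26] spin None
lane mm -222.8 -8.3
```

View pics/r10.png

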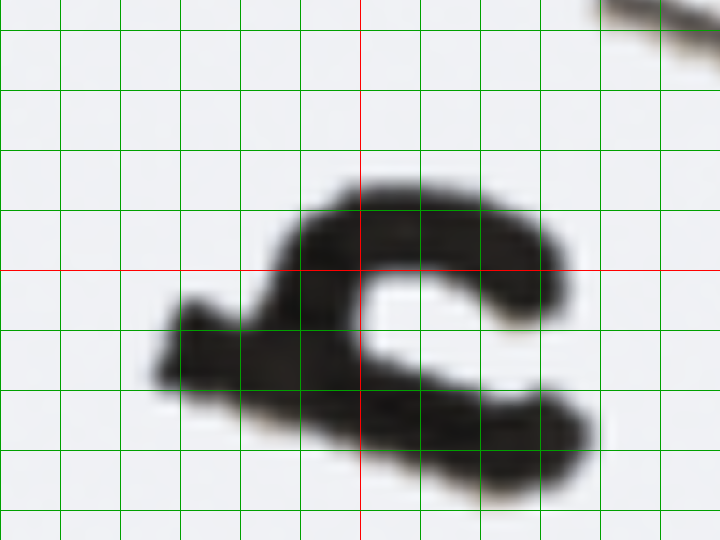

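```bash
python3 - <<'E'
from h import *
go([.510,.0445,.07],-16.3)
E
python3 -m inch '[{"translation":[0.5,0.4,5],"spin":0},{"translation":[1,0.2,5],"spin":0},{"translation":[1,0,3.5],"spin":0},{"translation":[0,0,0],"spin":8.7},{"translation":[0,0,0],"spin":8.7},{"translation":[0,0,0],"spin":0},{"translation":[0,0,0],"spin":0}]' 0
python3 - <<'E'
from h import *
go([.510,.0445,.021],-16.3)
E
```

```text
t 16.9 pos [0.5007 0.1886 0.1139] jaw 1.07 xdir [ 0.001 -0.005 -1.   ] F [ 0.1 -0.5 -0.1] w 0.047
tool delta cm [ 4.46  0.66 14.4 ] spin 17.37
lane mm -222.8 -8.3
time: 17.77
ee_pos: [0.5078, 0.0407, 0.088]
eef_rot: [-0.567, -0.418, 0.571, -0.422]
ft_force: [-0.6, 0.1, -0.0]
width: 0.0871
t 17.77 pos [0.5078 0.0407 0.088 ] jaw -17.07 xdir [-0.001 -0.008 -1.   ] F [-0.6  0.1 -0. ] w 0.0871
tool delta cm [ 6.7   0.09 -0.48] spin -0.77
lane mm -74.8 -4.5
```

```bash
python3 -m inch '[{"translation":[1.5,0.1,-0.5],"spin":-0.8},{"translation":[1,0,0],"spin":0},{"translation":[0,0,0],"spin":0},{"translation":[0,0,0],"spin":0}]' 0.22
python3 - <<'E'
from h import *
go([.510,.0445,.021],-16.3)
E
```

```text
time: 18.27
ee_pos: [0.5098, 0.0454, 0.0604]
eef_rot: [-0.562, -0.424, 0.567, -0.428]
ft_force: [-0.0, 0.2, -0.5]
width: 0.0688
t 18.27 pos [0.5098 0.0454 0.0604] jaw -15.92 xdir [-0.002 -0.009 -1.   ] F [-0.   0.2 -0.5] w 0.0688
tool delta cm [3.94 0.04 0.05] spin 0.38
lane mm -79.5 -2.4
```

```bash
python3 -m inch '[{"translation":[1.3,0,0],"spin":0.4},{"translation":[1.3,0,0],"spin":0},{"translation":[1.1,0,0],"spin":0},{"translation":[0,0,0],"spin":0},{"translation":[0,0,0],"spin":0}]' 0.22
python3 -m inch '[{"translation":[0,0,0],"spin":0},{"translation":[0,0,0],"spin":0},{"translation":[0,0,0],"spin":0},{"translation":[0,0,0],"spin":0}]' 1 20
python3 - <<'E'
from h import *
go([*lane(-52,-8.5),.026],1.3)
E
```

```text
time: 18.9
ee_pos: [0.5096, 0.045, 0.0206]
eef_rot: [-0.563, -0.422, 0.569, -0.426]
ft_force: [0.1, 0.2, -0.8]
width: 0.068
time: 19.4
ee_pos: [0.5103, 0.0452, 0.0215]
eef_rot: [-0.564, -0.422, 0.568, -0.426]
ft_force: [0.7, -0.3, -0.6]
width: 0.0452
t 19.4 pos [0.5103 0.0452 0.0215] jaw -16.34 xdir [-0.001 -0.008 -1.   ] F [ 0.7 -0.3 -0.6] w 0.0452
tool delta cm [-0.43  0.2   2.8 ] spin -17.64
lane mm -79.3 -1.9
```

```bash
python3 -m inch '[{"translation":[-0.5,0,0],"spin":0},{"translation":[0,0,0],"spin":-8.8},{"translation":[0,0,0],"spin":-8.8},{"translation":[0,-0.3,1.2],"spin":0},{"translation":[0,-0.3,1.0],"spin":0},{"translation":[0,0,0],"spin":0},{"translation":[0,0,0],"spin":0}]'
python3 - <<'E'
from h import *
go([*lane(-52,-8.5),.0215],1.3)
E
```

```text
time: 20.27
ee_pos: [0.5048, 0.0207, 0.0282]
eef_rot: [0.493, 0.503, -0.497, 0.507]
ft_force: [0.3, -0.0, -0.2]
width: 0.0453
t 20.27 pos [0.5048 0.0207 0.0282] jaw 1.21 xdir [-0.    -0.008 -1.   ] F [ 0.3 -0.  -0.2] w 0.0453
tool delta cm [ 0.67 -0.05  0.29] spin -0.09
lane mm -54.9 -8.0
```

```bash
python3 -m inch '[{"translation":[0.35,0,0.2],"spin":0},{"translation":[0.3,0,0],"spin":0},{"translation":[0,0,0],"spin":0},{"translation":[0,0,0],"spin":0}]'
python3 -m inch '[{"translation":[0,0,0],"spin":0},{"translation":[0,0,0],"spin":0},{"translation":[0,0,0],"spin":0}]' 0.42
python3 - <<'E'
from h import *
go([*lane(-52,-8.5),.0215],1.3)
E
```

```text
time: 20.78
ee_pos: [0.505, 0.019, 0.0213]
eef_rot: [0.493, 0.503, -0.497, 0.507]
ft_force: [-1.9, -0.6, 5.4]
width: 0.0452
time: 21.15
ee_pos: [0.505, 0.0194, 0.021]
eef_rot: [0.493, 0.503, -0.497, 0.507]
ft_force: [0.2, -0.4, -0.4]
width: 0.0499
t 21.15 pos [0.505  0.0194 0.021 ] jaw 1.22 xdir [-0.    -0.008 -1.   ] F [ 0.2 -0.4 -0.4] w 0.0499
tool delta cm [-0.05 -0.07  0.16] spin -0.08
lane mm -53.6 -7.8
```

Lift straight up, back off, close the fingers and look.

```bash
python3 -m inch '[{"translation":[-1.5,0,0],"spin":0},{"translation":[-3,0,0],"spin":0},{"translation":[-3,0,-2],"spin":0},{"translation":[0,0,-5],"spin":0},{"translation":[0,0,-5],"spin":0},{"translation":[0,0,0],"spin":0},{"translation":[0,0,0],"spin":0}]'
python3 - <<'E'
from h import *
t=optics.camera("top")[:,:,::-1]; cv2.imwrite(f"pics/top11.png",t)
rect("top",t,lane(-58,0),D,.028,(60,45),6,"pics/r11.png")
s=optics.camera("scene")[:,:,::-1]; cv2.imwrite(f"pics/scene11.png",s)
crop(s,290,180,440,290,5,"pics/s11c.png")
go([*lane(-90,0),.08])
E
```

```text
time: 22.02
ee_pos: [0.5041, 0.1425, 0.1041]
eef_rot: [0.495, 0.502, -0.496, 0.507]
ft_force: [0.7, -0.2, -0.3]
width: 0.0507
t 22.12 pos [0.5041 0.1424 0.1039] jaw 0.99 xdir [ 0.005 -0.006 -1.   ] F [-1.2 -0.4  0.2] w 0.0509
tool delta cm [2.44 0.62 8.64] spin None
lane mm -176.6 -5.9
```

View pics/r11.png

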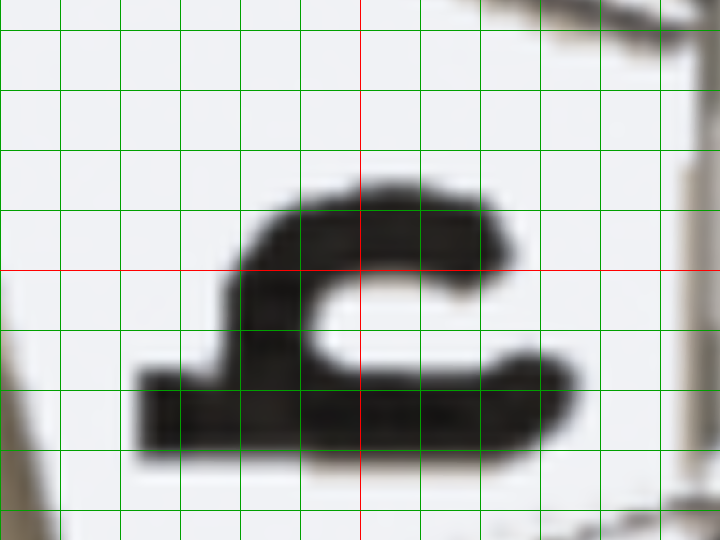

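View pics/s11c.png

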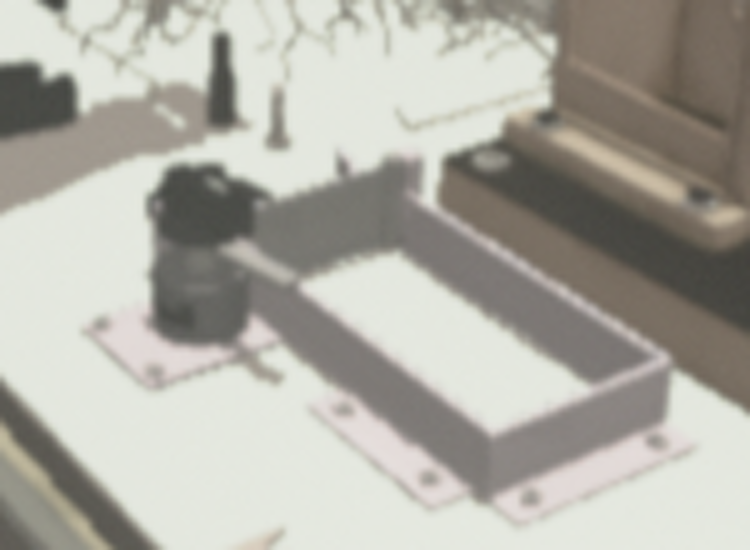

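```bash
python3 - <<'E'
from h import *
go([*lane(-104,8),.07],1.3)
E
python3 -m inch '[{"translation":[1.5,0.8,3.5],"spin":-0.3},{"translation":[1.5,0.7,3.2],"spin":0},{"translation":[0,0,0],"spin":0},{"translation":[0,0,0],"spin":0},{"translation":[0,0,0],"spin":0}]' 1 20
python3 - <<'E'
from h import *
go([*lane(-104,8),.03],1.3)
E
```

```text
t 22.12 pos [0.5041 0.1424 0.1039] jaw 0.99 xdir [ 0.005 -0.006 -1.   ] F [-1.2 -0.4  0.2] w 0.0509
tool delta cm [3.44 1.41 7.23] spin -0.31
lane mm -176.6 -5.9
time: 22.75
ee_pos: [0.5213, 0.071, 0.0749]
eef_rot: [0.495, 0.502, -0.495, 0.507]
ft_force: [0.4, -0.0, -0.5]
width: 0.0085
t 22.75 pos [0.5213 0.071  0.0749] jaw 1.05 xdir [ 0.006 -0.006 -1.   ] F [ 0.4 -0.  -0.5] w 0.0085
tool delta cm [ 4.49 -0.19  0.06] spin -0.25
lane mm -104.8 9.7
```

```bash
python3 -m inch '[{"translation":[1.5,-0.15,0],"spin":-0.2},{"translation":[1.5,0,0],"spin":0},{"translation":[1.2,0,0],"spin":0},{"translation":[0,0,0],"spin":0},{"translation":[0,0,0],"spin":0}]' 1 20
python3 - <<'E'
from h import *
go([*lane(-90,8),.03],1.3)
E
```

```text
time: 23.38
ee_pos: [0.5192, 0.0724, 0.0294]
eef_rot: [0.494, 0.503, -0.494, 0.509]
ft_force: [-0.6, 0.1, 0.8]
width: 0.0005
t 23.38 pos [0.5192 0.0724 0.0294] jaw 1.41 xdir [ 0.005 -0.006 -1.   ] F [-0.6  0.1  0.8] w 0.0005
tool delta cm [-0.05  0.03  1.63] spin 0.11
lane mm -106.2 7.6
```

```bash
python3 -m inch '[{"translation":[0,0.02,1],"spin":0},{"translation":[0,0,0.8],"spin":0},{"translation":[0,0,0.7],"spin":0},{"translation":[0,0,0.6],"spin":0},{"translation":[0,0,0],"spin":0}]' 
python3 - <<'E'
from h import *
go([*lane(106,8),.03],1.3)
t=optics.camera("top")[:,:,::-1]; cv2.imwrite(f"pics/top12.png",t)
rect("top",t,lane(-20,0),D,.028,(70,50),5,"pics/r12.png")
s=optics.camera("scene")[:,:,::-1]; cv2.imwrite(f"pics/scene12.png",s)
crop(s,290,150,440,290,5,"pics/s12c.png")
E
```

```text
time: 24.0
ee_pos: [0.5212, 0.0385, 0.0308]
eef_rot: [0.495, 0.503, -0.494, 0.509]
ft_force: [0.4, 1.0, 0.4]
width: 0.0004
t 24.0 pos [0.5212 0.0385 0.0308] jaw 1.33 xdir [ 0.007 -0.005 -1.   ] F [0.4 1.  0.4] w 0.0004
tool delta cm [ 0.17 -0.1  17.83] spin 0.03
lane mm -72.3 8.9
```

View pics/r12.png

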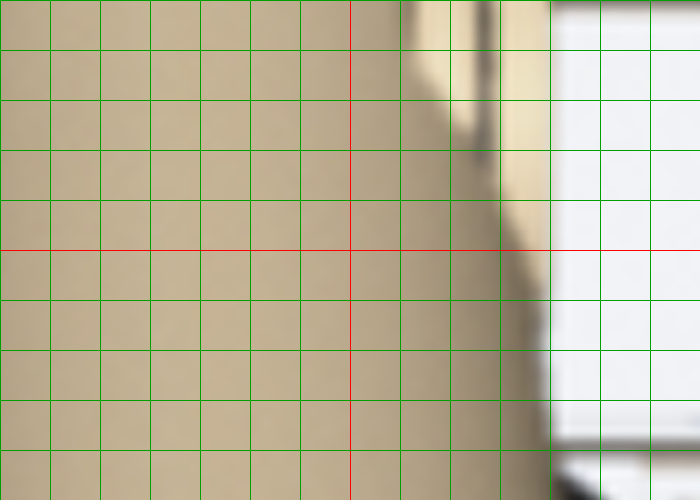

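View pics/s12c.png

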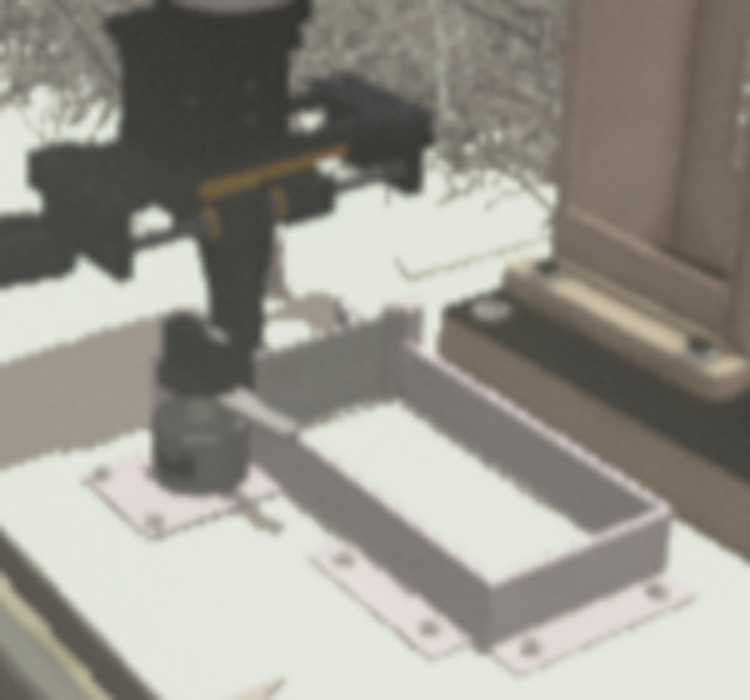

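```bash
python3 -m inch '[{"translation":[0.1,-0.05,0.8],"spin":0},{"translation":[0,0,0.8],"spin":0},{"translation":[0,0,0.8],"spin":0},{"translation":[0,0,0.8],"spin":0},{"translation":[0,0,0],"spin":0}]' 
python3 - <<'E'
from h import *
go([*lane(106,8),.03],1.3)
t=optics.camera("top")[:,:,::-1]; cv2.imwrite(f"pics/top13.png",t)
rect("top",t,lane(20,0),D,.028,(70,50),5,"pics/r13.png")
s=optics.camera("scene")[:,:,::-1]; cv2.imwrite(f"pics/scene13.png",s)
crop(s,290,150,440,290,5,"pics/s13c.png")
E
```

```text
time: 24.72
ee_pos: [0.5374, 0.0204, 0.0372]
eef_rot: [0.503, 0.501, -0.478, 0.517]
ft_force: [1.0, 0.6, -0.4]
width: 0.0009
t 24.73 pos [0.5374 0.0204 0.0372] jaw 2.09 xdir [ 0.041  0.011 -0.999] F [ 1.   0.6 -0.4] w 0.0009
tool delta cm [ 0.49 -1.91 15.97] spin 0.79
lane mm -53.9 24.6
```

View pics/r13.png

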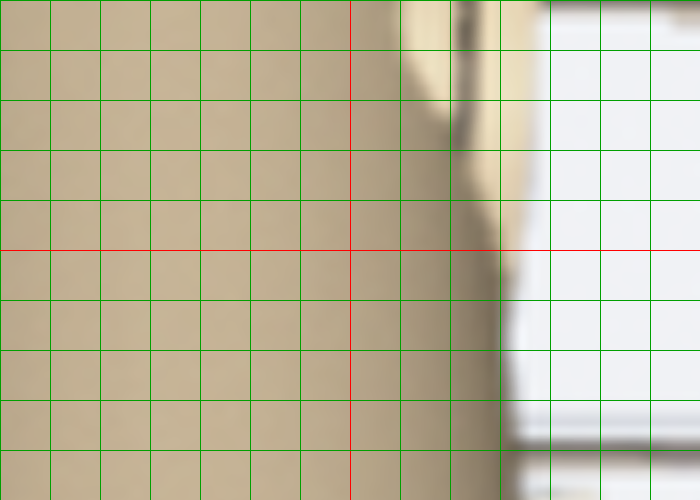

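View pics/s13c.png

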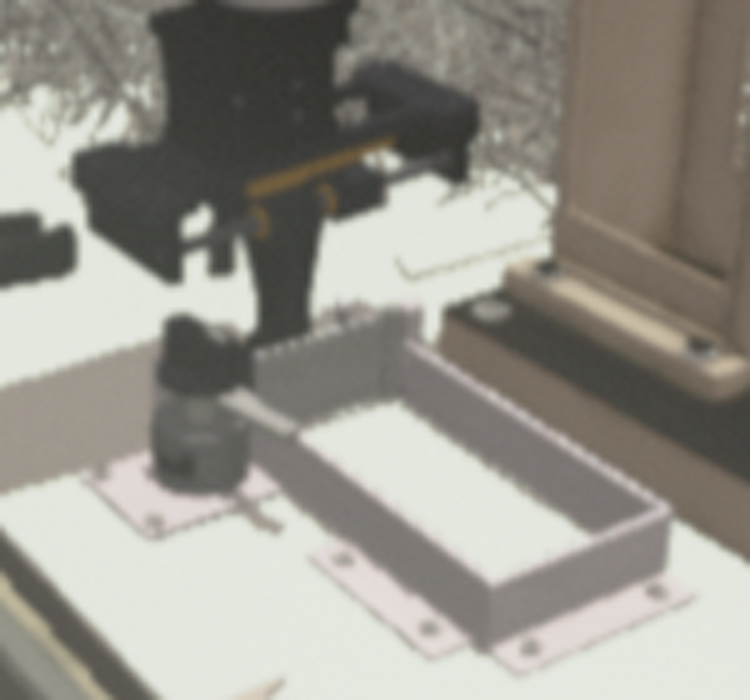

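```bash
python3 - <<'E'
from h import *
s=r.read_state()
for k in s: print(k, np.round(s[k],3))
E
```

```text
time 24.825
joint_positions [-0.443  0.339  0.371  1.952 -0.171  0.84   0.056]
joint_vel [-0.001  0.003  0.005  0.014  0.003  0.006 -0.003]
joint_torque [ 3.0000e-02 -5.0691e+01  5.2740e+00 -3.0813e+01 -1.3100e-01 -2.0600e-01
  3.3000e-02]
ee_pos [0.536 0.02  0.037]
eef_rot [ 0.503  0.502 -0.479  0.516]
ft_force [-0.602  0.079  0.303]
torque [-0.062  0.081  0.05 ]
width 0.0
```

```bash
python3 -m inch '[{"translation":[-1,0,-1.5],"spin":0},{"translation":[-4,0,-3],"spin":0},{"translation":[-2,0,-5],"spin":0},{"translation":[0,0,-5],"spin":0},{"translation":[0,0,0],"spin":0},{"translation":[0,0,0],"spin":0}]' 
python3 - <<'E'
from h import *
go([*lane(-90,8),.08],1.3)
t=optics.camera("top")[:,:,::-1]; cv2.imwrite(f"pics/top14.png",t)
rect("top",t,lane(-28,0),D,.028,(65,55),6,"pics/r14.png")
E
```

```text
time: 25.58
ee_pos: [0.5247, 0.1652, 0.1069]
eef_rot: [0.5, 0.502, -0.482, 0.515]
ft_force: [-0.2, -0.9, -1.2]
width: 0.0003
t 25.57 pos [0.5247 0.1652 0.1069] jaw 1.92 xdir [ 0.031  0.006 -1.   ] F [-0.2 -0.9 -1.2] w 0.0003
tool delta cm [ 2.61 -0.92 10.89] spin 0.62
lane mm -198.9 15.2
```

View pics/r14.png

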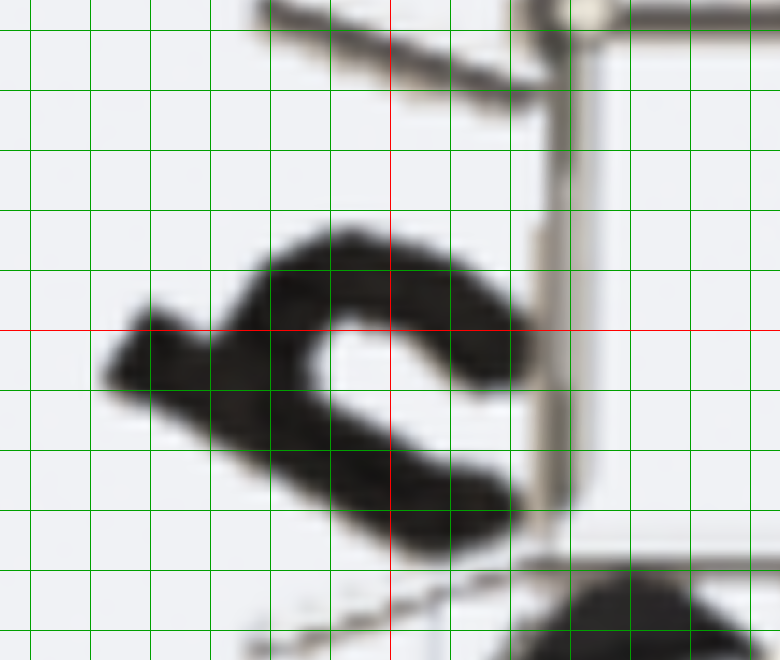

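```bash
python3 - <<'E'
from h import *
t=cv2.imread("pics/top14.png")
clip(t,(316,160,362,200),th=70)
go([.5,.02,.08],-28.7)
# hull edges of clip in r8 (well aligned) frame
g=cv2.cvtColor(cv2.imread("pics/top8.png"),cv2.COLOR_BGR2GRAY)
big=cv2.resize(g,None,fx=8,fy=8,interpolation=cv2.INTER_CUBIC)
m=((big<130)*1).astype(np.uint8);m[:, :305*8]=0;m[:,345*8:]=0;m[:150*8]=0;m[192*8:]=0
cs,_=cv2.findContours(m,cv2.RETR_EXTERNAL,cv2.CHAIN_APPROX_NONE);c=max(cs,key=cv2.contourArea)
P=np.array([(ray("top",(u+.5)/8-.5,(v+.5)/8-.5,.028)[:2]-lane(-90,7.5)) for u,v in c[:,0]])*1000
Q=np.c_[P@D,-P@L].astype(np.float32);h=cv2.approxPolyDP(cv2.convexHull(Q),0.6,True)[:,0]
print(h.round(1).tolist(), cv2.minAreaRect(Q)); M=cv2.moments(Q.reshape(-1,1,2)); print(M["m10"]/M["m00"],M["m01"]/M["m00"])
E
```

```text
[333 171  29  22 271] ((507.1918029785156, -0.3043098449707031), (69.09159088134766, 41.97650909423828), 63.03082275390625)
t 25.62 pos [0.5245 0.1655 0.1068] jaw 1.93 xdir [ 0.03   0.006 -1.   ] F [-1.  1.  0.] w 0.0002
tool delta cm [ 2.52 -3.02 14.47] spin 30.63
lane mm -199.2 15.1
[[34.099998474121094, 10.699999809265137], [34.099998474121094, 14.899999618530273], [32.0, 18.799999237060547], [28.399999618530273, 21.799999237060547], [23.0, 24.200000762939453], [-35.099998474121094, 24.5], [-37.20000076293945, 23.899999618530273], [-37.79999923706055, 22.700000762939453], [-37.20000076293945, 11.300000190734863], [-20.200000762939453, -11.0], [-13.899999618530273, -17.899999618530273], [-3.4000000953674316, -20.600000381469727], [3.200000047683716, -21.5], [9.699999809265137, -21.200000762939453], [19.600000381469727, -18.200000762939453], [22.600000381469727, -14.0]] ((-2.0808334350585938, 1.5879325866699219), (46.035682678222656, 72.09978485107422), 89.03019714355469)
-2.59451578060287 5.788053352674215
```

```bash
python3 -m inch '[{"translation":[0,-0.6,5],"spin":9.7},{"translation":[0.5,0.2,5],"spin":9.7},{"translation":[1,1.5,3.6],"spin":9.6},{"translation":[0.5,1.2,2],"spin":0},{"translation":[0,0,0],"spin":0},{"translation":[0,0,0],"spin":0}]' 0.35 20
python3 - <<'E'
from h import *
go([.509,.0033,.021],-27)
E
```

```text
time: 26.38
ee_pos: [0.5178, -0.0076, 0.0839]
eef_rot: [0.617, 0.358, -0.599, 0.365]
ft_force: [-0.3, 0.5, -0.1]
width: 0.0515
t 26.38 pos [ 0.5178 -0.0076  0.0839] jaw -28.55 xdir [ 0.027  0.004 -1.   ] F [-0.3  0.5 -0.1] w 0.0515
tool delta cm [ 6.27 -1.43 -0.43] spin -1.55
lane mm -26.3 4.4
```

```bash
python3 -m inch '[{"translation":[0.5,-1.4,-0.4],"spin":-1.5},{"translation":[1,0,0],"spin":0},{"translation":[0,0,0],"spin":0},{"translation":[0,0,0],"spin":0}]' 0.35
python3 - <<'E'
from h import *
go([.509,.0033,.021],-27)
E
```

```text
time: 26.88
ee_pos: [0.5067, 0.0061, 0.0674]
eef_rot: [0.611, 0.368, -0.593, 0.375]
ft_force: [-0.4, -0.2, 0.3]
width: 0.0566
t 26.88 pos [0.5067 0.0061 0.0674] jaw -26.68 xdir [ 0.027  0.005 -1.   ] F [-0.4 -0.2  0.3] w 0.0566
tool delta cm [4.65 0.23 0.23] spin 0.32
lane mm -40.3 -6.4
```

```bash
python3 -m inch '[{"translation":[1.2,0.23,0.2],"spin":0.3},{"translation":[1.5,0,0],"spin":0},{"translation":[1.5,0,0],"spin":0},{"translation":[0.2,0,0],"spin":0},{"translation":[0,0,0],"spin":0}]' 0.35
python3 -m inch '[{"translation":[0,0,0],"spin":0},{"translation":[0,0,0],"spin":0},{"translation":[0,0,0],"spin":0}]' 1 20
python3 - <<'E'
from h import *
go([.509,.0033,.021],-27)
E
```

```text
time: 27.5
ee_pos: [0.5089, 0.0029, 0.0196]
eef_rot: [0.612, 0.366, -0.594, 0.373]
ft_force: [0.1, 0.1, -0.0]
width: 0.0563
time: 27.88
ee_pos: [0.5097, 0.003, 0.0205]
eef_rot: [0.612, 0.366, -0.594, 0.373]
ft_force: [-0.4, 0.0, -1.3]
width: 0.0452
t 27.88 pos [0.5097 0.003  0.0205] jaw -27.03 xdir [ 0.028  0.005 -1.   ] F [-0.4  0.  -1.3] w 0.0452
tool delta cm [-0.05 -0.08  0.01] spin -0.03
lane mm -37.1 -3.4
```

```bash
python3 -m inch '[{"translation":[-2.5,0,0],"spin":0},{"translation":[-3,0,0],"spin":0},{"translation":[0,-1,-5.5],"spin":0},{"translation":[0,-1,-5.5],"spin":0},{"translation":[0,0,0],"spin":10.6},{"translation":[0,0,0],"spin":10.6},{"translation":[0,0,0],"spin":10.6},{"translation":[0,0,0],"spin":10.6},{"translation":[0,0,0],"spin":10.6},{"translation":[1,0,0],"spin":10.6},{"translation":[1,0,0],"spin":10.6},{"translation":[1,0,0],"spin":10.6},{"translation":[0.5,0,0],"spin":0},{"translation":[0,0,0],"spin":0}]'
python3 - <<'E'
from h import *
go([.51,.1,.021],-112)
print(r.read_state()["joint_positions"])
E
```

```text
time: 29.62
ee_pos: [0.5434, 0.1167, 0.0467]
eef_rot: [0.703, -0.135, -0.682, -0.147]
ft_force: [-3.3, 0.0, -0.8]
width: 0.0443
t 29.62 pos [0.5434 0.1167 0.0467] jaw -112.97 xdir [ 0.032  0.01  -0.999] F [-3.3  0.  -0.8] w 0.0443
tool delta cm [2.44 2.9  2.49] spin -0.97
lane mm -150.0 32.8
[-0.8495227   0.41337148  0.66218837  1.90394945 -0.32538042  0.89637521
 -2.00248414]
```

```bash
python3 -m inch '[{"translation":[-0.5,1,2.5],"spin":-1},{"translation":[0,1.5,1],"spin":0},{"translation":[0,0,0],"spin":0},{"translation":[0,0,0],"spin":0}]'
python3 - <<'E'
from h import *
go([.505,.1,.022],-112)
t=optics.camera("top")[:,:,::-1]; cv2.imwrite(f"pics/top15.png",t)
s=optics.camera("scene")[:,:,::-1]; cv2.imwrite(f"pics/scene15.png",s)
crop(s,240,100,440,290,4,"pics/s15c.png")
E
```

```text
time: 30.12
ee_pos: [0.5028, 0.1072, 0.0519]
eef_rot: [0.707, -0.124, -0.683, -0.137]
ft_force: [-0.6, -0.6, -0.6]
width: 0.0447
t 30.12 pos [0.5028 0.1072 0.0519] jaw -111.32 xdir [ 0.036  0.012 -0.999] F [-0.6 -0.6 -0.6] w 0.0447
tool delta cm [ 2.98  0.66 -0.38] spin 0.68
lane mm -141.4 -8.0
```

View pics/s15c.png

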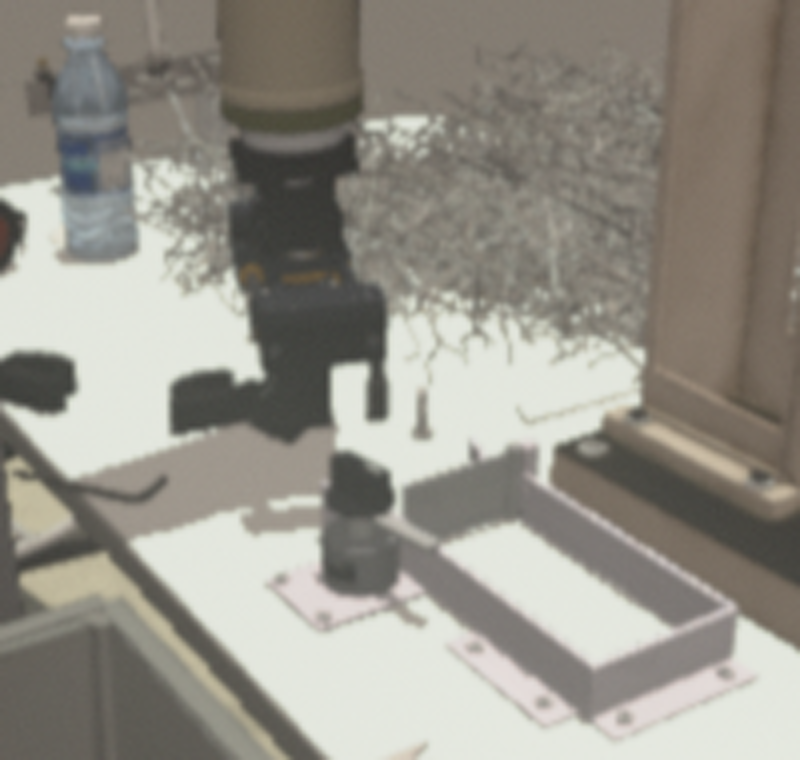

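```bash
python3 -m inch '[{"translation":[1.3,0.3,0],"spin":0},{"translation":[1.2,0,0],"spin":0},{"translation":[0.5,0,0],"spin":0},{"translation":[0,0,0],"spin":0}]'
python3 -m inch '[{"translation":[0,0,0],"spin":0},{"translation":[0,0,0],"spin":0},{"translation":[0,0,0],"spin":0},{"translation":[-2.5,0,0],"spin":0},{"translation":[-3,0,0],"spin":-10.6},{"translation":[0,0,0],"spin":-10.6},{"translation":[0,0,0],"spin":-10.6},{"translation":[0,0,0],"spin":-10.6},{"translation":[0,0,0],"spin":-10.6},{"translation":[0,0,0],"spin":-10.6},{"translation":[0,0,0],"spin":-10.6},{"translation":[0,0,0],"spin":-10.6},{"translation":[0,0,0],"spin":-10.6},{"translation":[0,0,0],"spin":-10.6},{"translation":[0,0,0],"spin":-10.6},{"translation":[0,0,0],"spin":-10.6},{"translation":[0,0,0],"spin":-10.6},{"translation":[0,0,0],"spin":-10.6},{"translation":[0,0,0],"spin":-10.6},{"translation":[0,0,0],"spin":-10.6}]' 0.2
python3 - <<'E'
from h import *
go([.505,.1,.022],68)
print(r.read_state()["joint_positions"])
t=optics.camera("top")[:,:,::-1]; cv2.imwrite(f"pics/top16.png",t)
crop(t,270,120,390,220,6,"pics/t16c.png")
E
```

```text
time: 30.72
ee_pos: [0.5079, 0.1041, 0.0216]
eef_rot: [0.709, -0.124, -0.68, -0.138]
ft_force: [0.7, 0.1, 3.8]
width: 0.0448
time: 33.22
ee_pos: [0.5004, 0.1037, 0.0773]
eef_rot: [0.185, 0.672, -0.171, 0.696]
ft_force: [-0.8, 0.5, -0.4]
width: 0.0698
t 33.23 pos [0.5004 0.1037 0.0773] jaw 60.8 xdir [ 0.037  0.01  -0.999] F [-0.8  0.5 -0.4] w 0.0698
tool delta cm [ 5.54 -0.25  0.43] spin -7.2
lane mm -138.0 -10.5
[-0.54221105  0.21741162  0.27359327  1.98484997 -0.07373249  0.90980828
  0.82904786]
```

View pics/t16c.png

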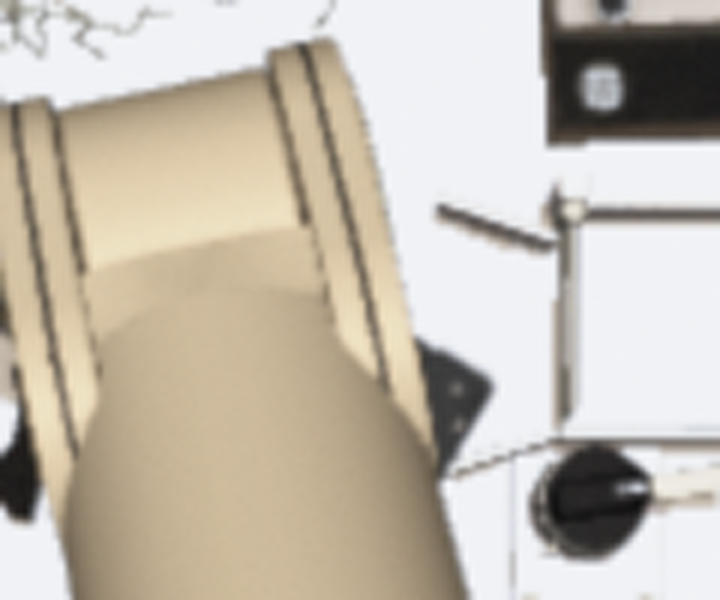

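```bash
python3 -m inch '[{"translation":[1,0.3,0.65],"spin":-7.9},{"translation":[0.5,0,0],"spin":0},{"translation":[0,0,0],"spin":0}]'
python3 - <<'E'
from h import *
go([.508,.104,.021],68.7)
E
```

```text
time: 33.65
ee_pos: [0.5077, 0.1032, 0.0622]
eef_rot: [0.136, 0.683, -0.124, 0.707]
ft_force: [0.3, -0.8, 0.0]
width: 0.0695
t 33.65 pos [0.5077 0.1032 0.0622] jaw 68.79 xdir [ 0.037  0.01  -0.999] F [ 0.3 -0.8  0. ] w 0.0695
tool delta cm [ 4.12 -0.01 -0.13] spin 0.09
lane mm -137.3 -3.2
```

```bash
python3 -m inch '[{"translation":[1.4,0,-0.1],"spin":0},{"translation":[1.4,0,0],"spin":0},{"translation":[1.3,0,0],"spin":0},{"translation":[0,0,0],"spin":0}]'
python3 -m inch '[{"translation":[0,0,0],"spin":0},{"translation":[0,0,0],"spin":0},{"translation":[0,0,0],"spin":0},{"translation":[0,0,0],"spin":0}]' 1 20
python3 - <<'E'
from h import *
go([*lane(-70,0),.03],1.3)
E
```

```text
time: 34.15
ee_pos: [0.5083, 0.1045, 0.0185]
eef_rot: [0.138, 0.682, -0.126, 0.707]
ft_force: [0.5, 0.3, 3.0]
width: 0.0694
time: 34.65
ee_pos: [0.5075, 0.0998, 0.018]
eef_rot: [0.138, 0.683, -0.129, 0.706]
ft_force: [-0.6, 0.2, 5.4]
width: 0.045
t 34.65 pos [0.5075 0.0998 0.018 ] jaw 68.25 xdir [ 0.034  0.006 -0.999] F [-0.6  0.2  5.4] w 0.045
tool delta cm [-1.22 -5.73  2.86] spin 66.95
lane mm -133.9 -3.5
```

```bash
python3 -m inch '[{"translation":[-1,0,0],"spin":0},{"translation":[0,0,0],"spin":10.6},{"translation":[0,0,0],"spin":10.6},{"translation":[0,0,0],"spin":10.6},{"translation":[0,0,0],"spin":10.6},{"translation":[0,0,0],"spin":10.6},{"translation":[0,0,0],"spin":10.6},{"translation":[0,0,2],"spin":3},{"translation":[0,0,2],"spin":0},{"translation":[0,0,0],"spin":0}]'
python3 - <<'E'
from h import *
go([*lane(-70,0),.0215],1.3)
E
```

```text
time: 35.9
ee_pos: [0.5085, 0.0571, 0.0303]
eef_rot: [0.507, 0.496, -0.487, 0.51]
ft_force: [0.2, 0.5, -0.2]
width: 0.045
t 35.9 pos [0.5085 0.0571 0.0303] jaw 0.59 xdir [ 0.034  0.006 -0.999] F [ 0.2  0.5 -0.2] w 0.045
tool delta cm [0.88 0.34 2.12] spin -0.71
lane mm -91.2 -3.4
```

```bash
python3 -m inch '[{"translation":[0,0.3,1.2],"spin":-0.7},{"translation":[0.4,0,0.8],"spin":0},{"translation":[0.5,0,0],"spin":0},{"translation":[0,0,0],"spin":0}]'
python3 -m inch '[{"translation":[0,0,0],"spin":0},{"translation":[0,0,0],"spin":0},{"translation":[-2.5,0,0],"spin":0},{"translation":[-3,0,0],"spin":0},{"translation":[-2,0,-4],"spin":-8},{"translation":[0,0.5,-5],"spin":-8},{"translation":[0,1,-3],"spin":-8},{"translation":[0,0,0],"spin":0}]' 0.42
python3 - <<'E'
from h import *
t=optics.camera("top")[:,:,::-1]; cv2.imwrite(f"pics/top17.png",t)
rect("top",t,lane(-70,0),D,.028,(65,55),6,"pics/r17.png")
clip(t,(300,158,352,195),th=70)
go([*lane(-110,0),.08],1.3+25)
E
```

```text
time: 36.4
ee_pos: [0.5119, 0.0374, 0.0207]
eef_rot: [0.503, 0.5, -0.483, 0.513]
ft_force: [-0.6, 0.4, 0.1]
width: 0.0449
time: 37.4
ee_pos: [0.5051, 0.1642, 0.0999]
eef_rot: [0.382, 0.592, -0.364, 0.61]
ft_force: [0.5, 0.0, -0.2]
width: 0.0508
[319 168  29  19 261] ((510.6609191894531, 39.841495513916016), (67.53933715820312, 42.72779083251953), 84.8844223022461)
t 37.45 pos [0.5052 0.1626 0.0998] jaw 26.12 xdir [ 0.035  0.008 -0.999] F [-0.1 -0.1  0. ] w 0.0507
tool delta cm [ 1.93 -3.31  8.04] spin -0.18
lane mm -196.7 -4.4
```

View pics/r17.png

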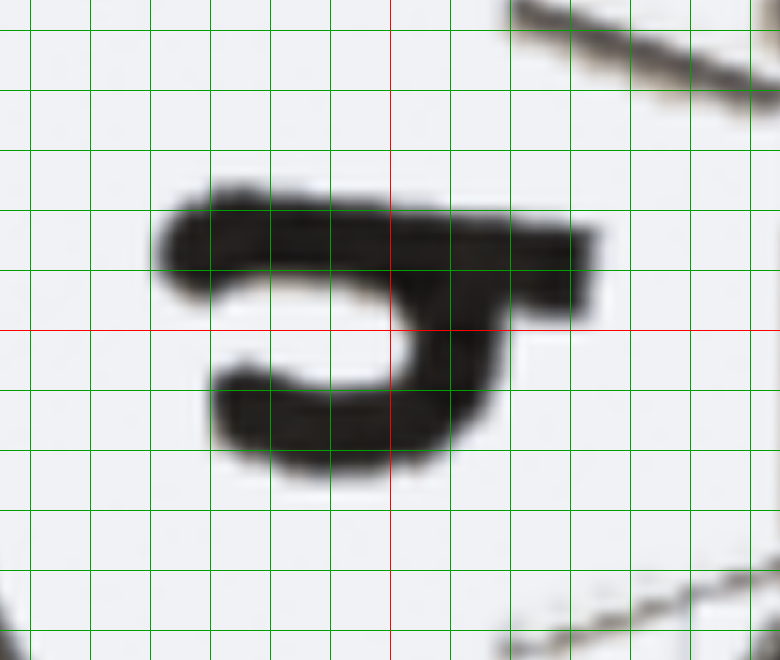

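```bash
python3 - <<'E'
from h import *
go([*lane(-128,-6),.06],19.3)
E
python3 -m inch '[{"translation":[1.3,-1.5,3.2],"spin":6.8},{"translation":[1.3,-1.3,3.2],"spin":0},{"translation":[0,0,0],"spin":0},{"translation":[0,0,0],"spin":0},{"translation":[0,0,0],"spin":0}]' 0.9 20
python3 - <<'E'
from h import *
go([*lane(-128,-6),.032],19.3)
E
```

```text
t 37.45 pos [0.5052 0.1626 0.0998] jaw 26.12 xdir [ 0.035  0.008 -0.999] F [-0.1 -0.1  0. ] w 0.0507
tool delta cm [ 3.92 -3.17  6.14] spin 6.82
lane mm -196.7 -4.4
time: 38.08
ee_pos: [0.5052, 0.0881, 0.0731]
eef_rot: [0.423, 0.565, -0.403, 0.583]
ft_force: [1.0, 0.1, -0.3]
width: 0.0119
t 38.08 pos [0.5052 0.0881 0.0731] jaw 18.54 xdir [ 0.036  0.008 -0.999] F [ 1.   0.1 -0.3] w 0.0119
tool delta cm [ 4.11  0.02 -0.56] spin -0.76
lane mm -122.3 -6.0
```

```bash
python3 -m inch '[{"translation":[1.4,0,-0.3],"spin":-0.8},{"translation":[1.4,0,0],"spin":0},{"translation":[1.2,0,0],"spin":0},{"translation":[0,0,0],"spin":0},{"translation":[0,0,0],"spin":0}]'
python3 - <<'E'
from h import *
go([*lane(-112,-2.5),.032],19.3)
E
```

```text
time: 38.7
ee_pos: [0.5053, 0.093, 0.0297]
eef_rot: [0.417, 0.569, -0.399, 0.586]
ft_force: [-0.8, 0.0, -0.0]
width: 0.0087
t 38.7 pos [0.5053 0.093  0.0297] jaw 19.53 xdir [ 0.035  0.008 -0.999] F [-0.8  0.  -0. ] w 0.0087
tool delta cm [-0.23 -0.15  1.54] spin 0.23
lane mm -127.1 -5.8
```

```bash
python3 -m inch '[{"translation":[-0.3,-0.1,0.8],"spin":0.2},{"translation":[0,-0.1,0.7],"spin":0},{"translation":[0,-0.2,0.7],"spin":0},{"translation":[0,-0.2,0.7],"spin":0},{"translation":[0,-0.2,0.7],"spin":0},{"translation":[0,0,0],"spin":0}]'
python3 - <<'E'
from h import *
go([*lane(-80,-2.5),.032],19.3)
t=optics.camera("top")[:,:,::-1]; cv2.imwrite(f"pics/top18.png",t)
rect("top",t,lane(-20,0),D,.028,(65,55),6,"pics/r18.png")
s=optics.camera("scene")[:,:,::-1]; cv2.imwrite(f"pics/scene18.png",s)
crop(s,290,150,440,290,5,"pics/s18c.png")
E
```

```text
time: 39.45
ee_pos: [0.5107, 0.0529, 0.0339]
eef_rot: [0.419, 0.567, -0.399, 0.585]
ft_force: [-0.2, 0.2, 0.1]
width: 0.0087
t 39.45 pos [0.5107 0.0529 0.0339] jaw 19.23 xdir [ 0.037  0.008 -0.999] F [-0.2  0.2  0.1] w 0.0087
tool delta cm [ 0.18 -0.33  0.63] spin -0.07
lane mm -87.0 -1.3
```

View pics/r18.png

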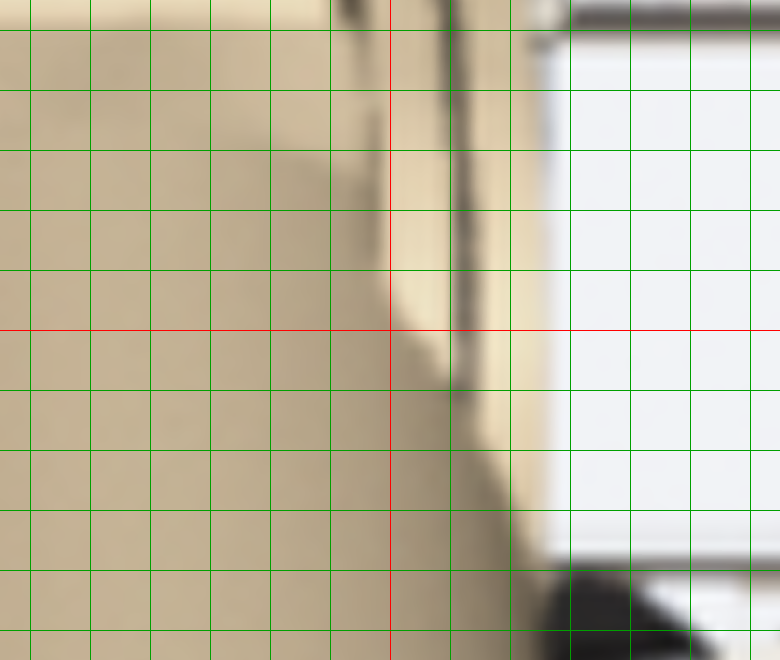

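View pics/s18c.png

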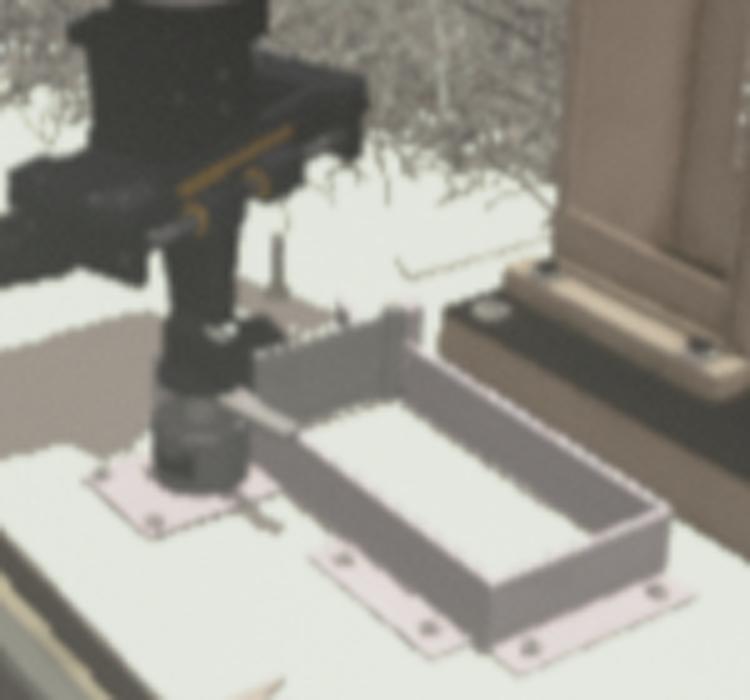

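```bash
python3 -m inch '[{"translation":[0.1,-0.25,0.6],"spin":0},{"translation":[0,-0.25,0.7],"spin":0},{"translation":[0,-0.25,0.7],"spin":0},{"translation":[0,-0.25,0.7],"spin":0}]'
python3 - <<'E'
from h import *
go([*lane(-50,-2.5),.033],19.3)
s=optics.camera("scene")[:,:,::-1]; cv2.imwrite(f"pics/scene19.png",s)
crop(s,290,150,440,290,5,"pics/s19c.png")
E
```

```text
time: 40.05
ee_pos: [0.5103, 0.0254, 0.0327]
eef_rot: [0.419, 0.568, -0.398, 0.586]
ft_force: [-0.9, 2.9, 1.0]
width: 0.0089
t 40.05 pos [0.5103 0.0254 0.0327] jaw 19.45 xdir [ 0.037  0.01  -0.999] F [-0.9  2.9  1. ] w 0.0089
tool delta cm [-0.04 -0.31  0.89] spin 0.15
lane mm -59.5 -2.3
```

View pics/s19c.png

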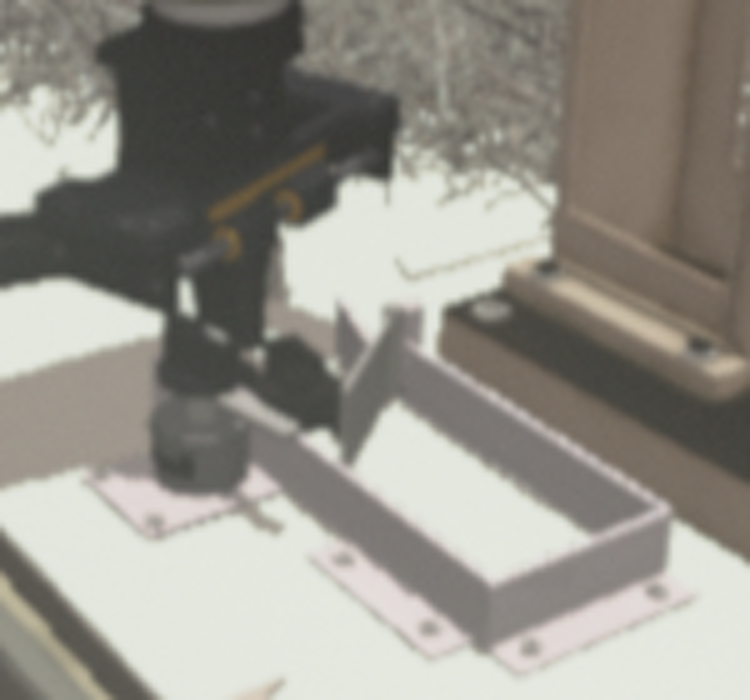

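```bash
python3 -m inch '[{"translation":[0,-0.25,0.75],"spin":0},{"translation":[0,-0.25,0.75],"spin":0},{"translation":[0,-0.25,0.75],"spin":0},{"translation":[0,-0.25,0.75],"spin":0},{"translation":[0,-0.25,0.75],"spin":0}]'
python3 - <<'E'
from h import *
go([*lane(-20,-2.5),.033],19.3)
s=optics.camera("scene")[:,:,::-1]; cv2.imwrite(f"pics/scene20.png",s)
crop(s,290,150,440,290,5,"pics/s20c.png")
E
```

```text
time: 40.72
ee_pos: [0.5112, -0.0183, 0.0325]
eef_rot: [0.419, 0.568, -0.398, 0.586]
ft_force: [1.5, 2.0, -0.1]
width: 0.0086
t 40.73 pos [ 0.5112 -0.0183  0.0325] jaw 19.37 xdir [ 0.038  0.009 -0.999] F [ 1.5  2.  -0.1] w 0.0086
tool delta cm [-0.05  0.13 -0.4 ] spin 0.07
lane mm -15.8 -2.5
```

View pics/s20c.png

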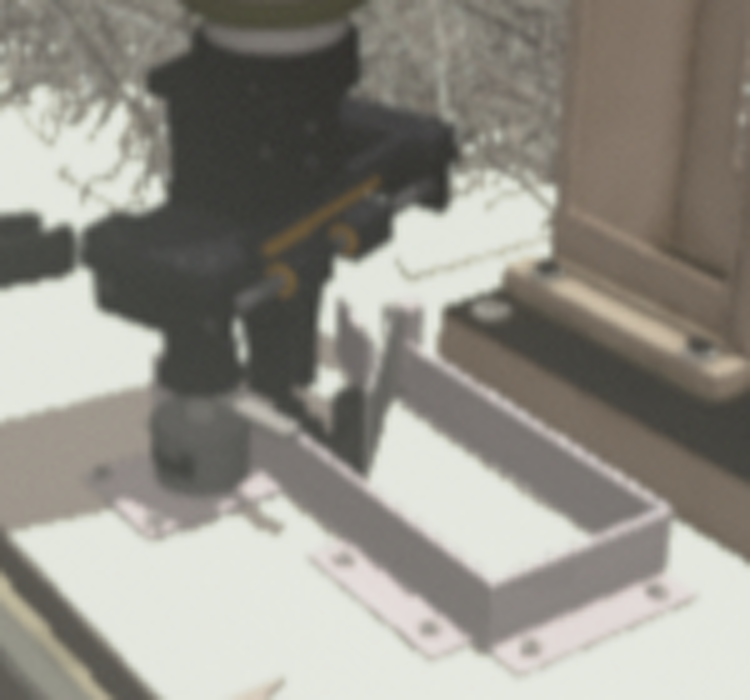

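```bash
python3 -m inch '[{"translation":[0,-0.27,0.75],"spin":0},{"translation":[0,-0.27,0.75],"spin":0},{"translation":[0,-0.27,0.75],"spin":0},{"translation":[0,-0.27,0.75],"spin":0},{"translation":[0,-0.27,0.75],"spin":0}]'
python3 - <<'E'
from h import *
go([*lane(80,-2.5),.033],19.3)
s=optics.camera("scene")[:,:,::-1]; cv2.imwrite(f"pics/scene21.png",s)
crop(s,290,150,440,290,5,"pics/s21c.png")
t=optics.camera("top")[:,:,::-1]; cv2.imwrite(f"pics/top21.png",t)
rect("top",t,lane(85,7),D,.028,(95,60),4,"pics/r21.png")
E
```

```text
time: 41.4
ee_pos: [0.5099, -0.0618, 0.0318]
eef_rot: [0.419, 0.568, -0.399, 0.585]
ft_force: [-0.6, 2.7, 0.5]
width: 0.0089
t 41.4 pos [ 0.5099 -0.0618  0.0318] jaw 19.32 xdir [ 0.036  0.009 -0.999] F [-0.6  2.7  0.5] w 0.0089
tool delta cm [-0.16 -1.4   5.04] spin 0.02
lane mm 27.7 -4.7
```

View pics/s21c.png

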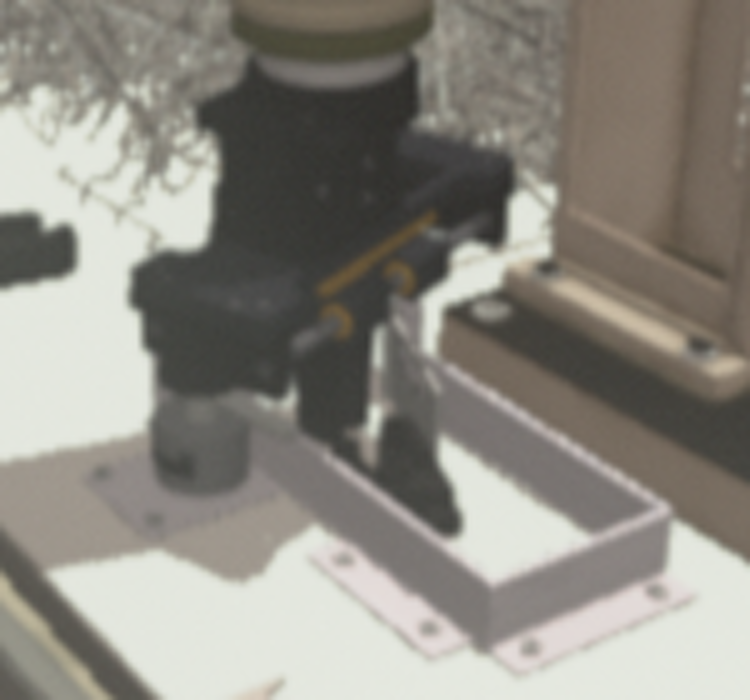

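View pics/r21.png

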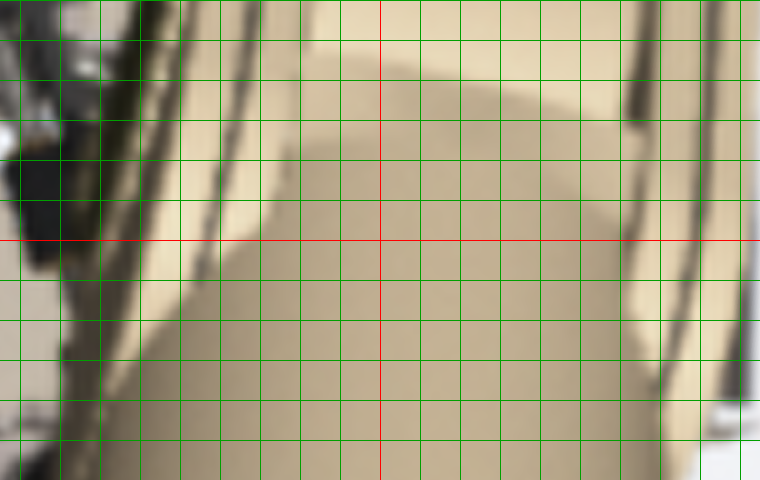

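```bash
python3 -m inch '[{"translation":[-0.1,-0.2,0.8],"spin":0},{"translation":[0,-0.2,0.8],"spin":0},{"translation":[0,-0.25,0.75],"spin":0},{"translation":[0,-0.25,0.75],"spin":0},{"translation":[0,-0.25,0.75],"spin":0}]'
python3 - <<'E'
from h import *
go([*lane(98,-2.5),.033],19.3)
s=optics.camera("scene")[:,:,::-1]; cv2.imwrite(f"pics/scene22.png",s)
crop(s,290,150,440,290,5,"pics/s22c.png")
E
```

```text
time: 42.12
ee_pos: [0.5116, -0.1051, 0.0323]
eef_rot: [0.419, 0.568, -0.399, 0.585]
ft_force: [-0.8, 0.2, 0.4]
width: 0.0087
t 42.12 pos [ 0.5116 -0.1051  0.0323] jaw 19.29 xdir [ 0.036  0.008 -0.999] F [-0.8  0.2  0.4] w 0.0087
tool delta cm [-0.08 -0.69  2.61] spin -0.01
lane mm 71.0 -4.0
```

View pics/s22c.png

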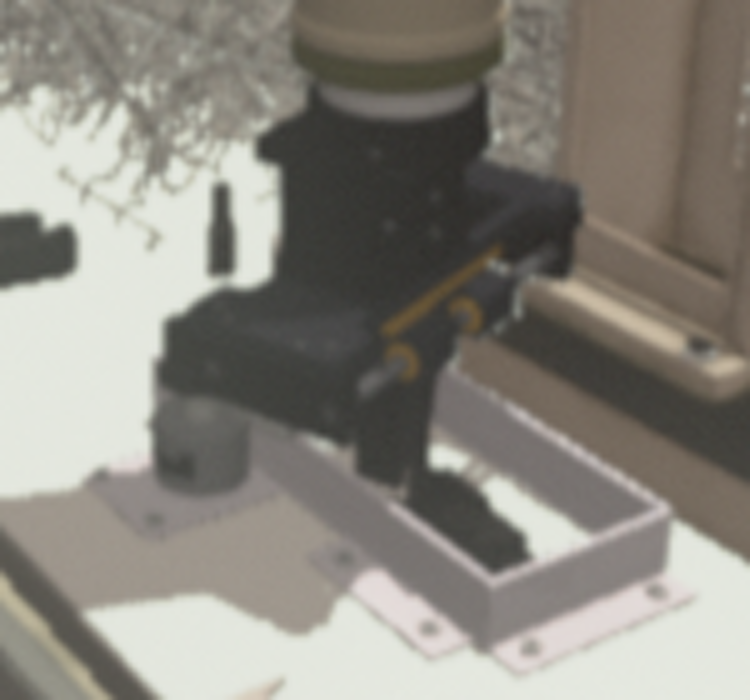

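```bash
python3 -m inch '[{"translation":[0,-0.2,0.75],"spin":0},{"translation":[0,-0.2,0.75],"spin":0},{"translation":[0,-0.2,0.75],"spin":0}]'
python3 - <<'E'
from h import *
go([*lane(98,-2.5),.033],19.3)
s=optics.camera("scene")[:,:,::-1]; cv2.imwrite(f"pics/scene23.png",s)
crop(s,290,150,440,290,5,"pics/s23c.png")
E
```

```text
time: 42.55
ee_pos: [0.5129, -0.127, 0.032]
eef_rot: [0.42, 0.57, -0.398, 0.584]
ft_force: [-6.8, 32.6, 10.6]
width: 0.0088
t 42.55 pos [ 0.5129 -0.127   0.032 ] jaw 19.32 xdir [ 0.034  0.013 -0.999] F [-6.8 32.6 10.6] w 0.0088
tool delta cm [-0.1  -0.09  0.5 ] spin 0.02
lane mm 93.0 -3.2
```

View pics/s23c.png

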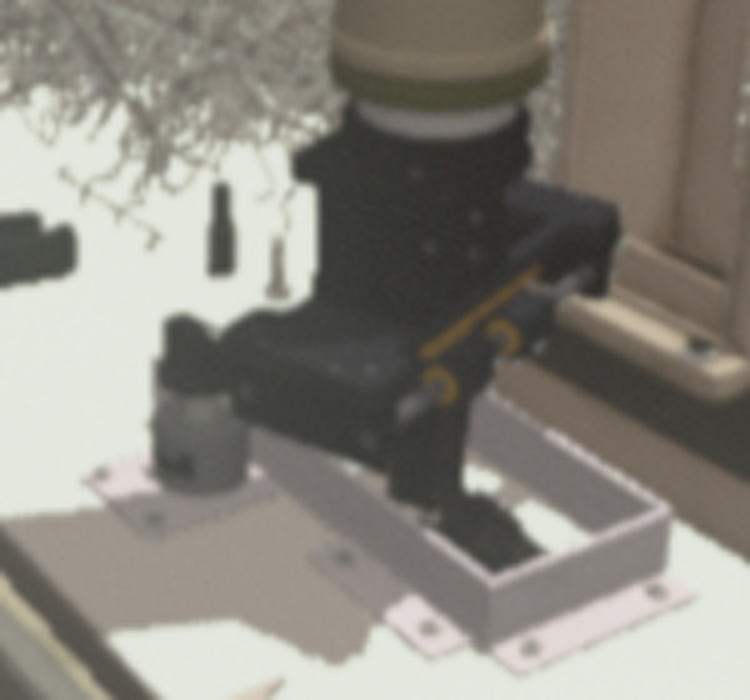

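```bash
python3 -m inch '[{"translation":[0,0.1,-0.4],"spin":0},{"translation":[-2,0,0],"spin":0},{"translation":[-4,0,0],"spin":0},{"translation":[-4,0,0],"spin":0},{"translation":[-1,0,-4],"spin":0},{"translation":[0,0,-5],"spin":0},{"translation":[0,0,-5],"spin":0},{"translation":[0,0,-5],"spin":0},{"translation":[0,0,0],"spin":0}]' 0.5
python3 - <<'E'
from h import *
go([*lane(8.5,-66),.14],1.3+10)
s=optics.camera("scene")[:,:,::-1]; cv2.imwrite(f"pics/scene24.png",s)
crop(s,290,150,440,290,5,"pics/s24c.png")
t=optics.camera("top")[:,:,::-1]; cv2.imwrite(f"pics/top24.png",t)
rect("top",t,lane(85,-10),D,.028,(100,75),4,"pics/r24.png")
E
```

```text
time: 43.72
ee_pos: [0.4467, 0.0574, 0.1472]
eef_rot: [0.422, 0.567, -0.398, 0.585]
ft_force: [-0.0, -0.5, -0.7]
width: 0.0437
t 43.73 pos [0.4467 0.0574 0.1472] jaw 19.18 xdir [ 0.04   0.013 -0.999] F [-0.  -0.5 -0.7] w 0.0437
tool delta cm [ 0.59 -3.22  9.62] spin 7.88
lane mm -92.9 -65.2
```

View pics/s24c.png

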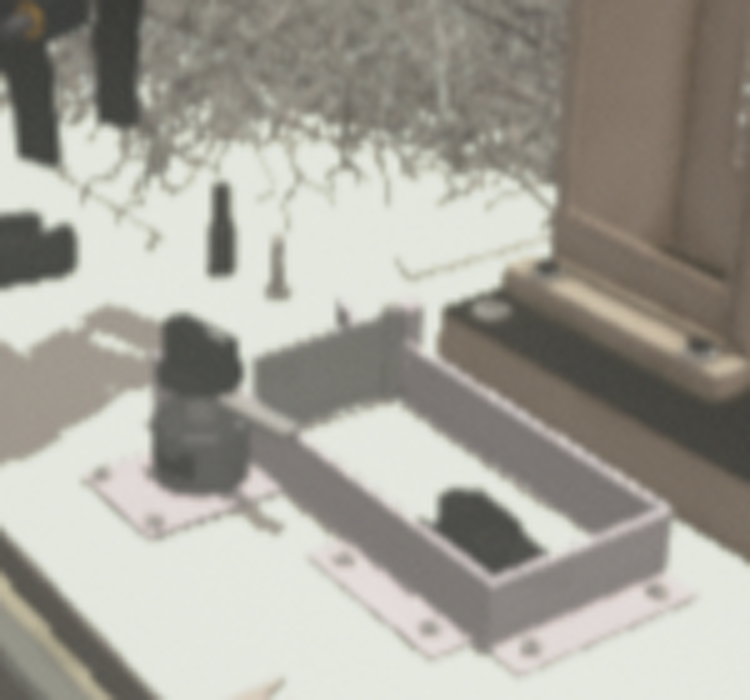

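View pics/r24.png

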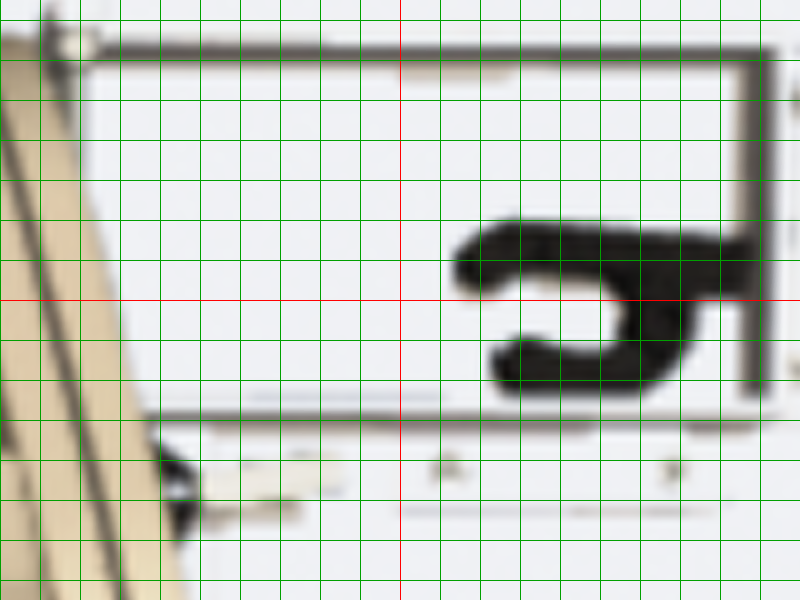

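```bash
python3 -m inch '[{"translation":[0.5,-1,3.2],"spin":7.9},{"translation":[1,-0.8,3.5],"spin":0},{"translation":[0.5,-0.5,3],"spin":0},{"translation":[0,0,0],"spin":0},{"translation":[0,0,0],"spin":0}]' 0.5
python3 - <<'E'
from h import *
go([.448,-.044,.076],11.3)
E
```

```text
time: 44.45
ee_pos: [0.4504, -0.0551, 0.126]
eef_rot: [0.466, 0.533, -0.441, 0.552]
ft_force: [0.2, 0.6, -0.2]
width: 0.0436
t 44.45 pos [ 0.4504 -0.0551  0.126 ] jaw 10.18 xdir [ 0.043  0.01  -0.999] F [ 0.2  0.6 -0.2] w 0.0436
tool delta cm [ 4.99 -0.26 -1.12] spin -1.12
lane mm 19.6 -64.1
```

```bash
python3 -m inch '[{"translation":[0.5,-0.25,-1.1],"spin":-1.1},{"translation":[0,0,0],"spin":0},{"translation":[0,0,0],"spin":0}]' 0.5
python3 - <<'E'
from h import *
go([.448,-.044,.076],11.3)
s=optics.camera("scene")[:,:,::-1]; cv2.imwrite(f"pics/scene25.png",s)
crop(s,290,150,390,270,6,"pics/s25c.png")
E
```

```text
time: 44.82
ee_pos: [0.4461, -0.0426, 0.1207]
eef_rot: [0.46, 0.538, -0.435, 0.557]
ft_force: [-0.2, 0.3, 0.9]
width: 0.0435
t 44.83 pos [ 0.4461 -0.0426  0.1207] jaw 11.49 xdir [ 0.043  0.01  -0.999] F [-0.2  0.3  0.9] w 0.0435
tool delta cm [ 4.47 -0.04  0.19] spin 0.19
lane mm 7.0 -68.1
```

View pics/s25c.png

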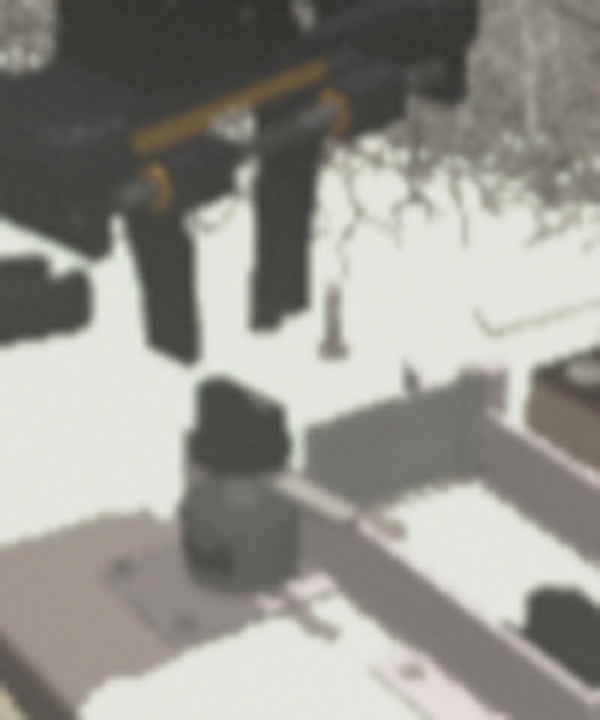

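```bash
python3 -m inch '[{"translation":[1.4,-0.05,0.2],"spin":0},{"translation":[1.4,0,0],"spin":0},{"translation":[1.2,0,0],"spin":0},{"translation":[0,0,0],"spin":0}]' 0.5
python3 -m inch '[{"translation":[0,0,0],"spin":0},{"translation":[0,0,0],"spin":0},{"translation":[0,0,0],"spin":0},{"translation":[0,0,0],"spin":0}]' 1 10
python3 - <<'E'
from h import *
go([.448,-.044,.0645],11.3)
E
```

```text
time: 45.38
ee_pos: [0.4473, -0.0443, 0.0771]
eef_rot: [0.459, 0.538, -0.435, 0.557]
ft_force: [0.0, 0.2, -0.2]
width: 0.0435
time: 45.88
ee_pos: [0.4488, -0.0442, 0.078]
eef_rot: [0.46, 0.537, -0.434, 0.558]
ft_force: [6.4, 0.9, -9.5]
width: 0.0145
t 45.88 pos [ 0.4488 -0.0442  0.078 ] jaw 11.5 xdir [ 0.045  0.01  -0.999] F [ 6.4  0.9 -9.5] w 0.0145
tool delta cm [ 1.35 -0.13 -0.04] spin 0.2
lane mm 8.8 -65.4
```

```bash
python3 -m inch '[{"translation":[0.5,0,0],"spin":0},{"translation":[0.6,0,0],"spin":0},{"translation":[0.5,0,0],"spin":0}]'
python3 - <<'E'
from h import *
go([.448,-.044,.0645],11.3)
E
```

```text
time: 46.25
ee_pos: [0.4512, -0.0441, 0.0647]
eef_rot: [0.461, 0.537, -0.434, 0.558]
ft_force: [-25.7, -0.8, 84.0]
width: 0.0149
t 46.25 pos [ 0.4512 -0.0441  0.0647] jaw 11.48 xdir [ 0.047  0.012 -0.999] F [-25.7  -0.8  84. ] w 0.0149
tool delta cm [ 0.   -0.31 -0.08] spin 0.18
lane mm 8.7 -63.0
```

```bash
python3 -m inch '[{"translation":[0.05,-0.1,0],"spin":0},{"translation":[0.1,0,0],"spin":-8}]'
python3 - <<'E'
from h import *
go([.448,-.044,.0645],91.3)
E
```

```text
time: 46.5
ee_pos: [0.4501, -0.0442, 0.0656]
eef_rot: [0.421, 0.567, -0.394, 0.588]
ft_force: [-8.2, 0.7, 21.0]
width: 0.0146
t 46.5 pos [ 0.4501 -0.0442  0.0656] jaw 19.59 xdir [ 0.045  0.014 -0.999] F [-8.2  0.7 21. ] w 0.0146
tool delta cm [ 0.1  -0.19 -0.09] spin -71.71
lane mm 8.8 -64.1
```

```bash
python3 -m inch '[{"translation":[0.12,-0.05,0],"spin":-10},{"translation":[0.1,0,0],"spin":-10},{"translation":[0.1,0,0],"spin":-10}]'
python3 - <<'E'
from h import *
go([.4485,-.044,.0645],91.3)
E
```

```text
time: 46.88
ee_pos: [0.4499, -0.0444, 0.0655]
eef_rot: [0.25, 0.653, -0.228, 0.678]
ft_force: [-9.7, -0.3, 24.3]
width: 0.014
t 46.88 pos [ 0.4499 -0.0444  0.0655] jaw 50.55 xdir [ 0.044  0.017 -0.999] F [-9.7 -0.3 24.3] w 0.014
tool delta cm [ 0.09 -0.06 -0.13] spin -40.75
lane mm 8.9 -64.4
```

```bash
python3 -m inch '[{"translation":[0.1,0,0],"spin":-10},{"translation":[0.1,0,0],"spin":-10},{"translation":[0.1,0,0],"spin":-10},{"translation":[0.1,0,0],"spin":-10}]'
python3 - <<'E'
from h import *
go([.4485,-.044,.0645],91.3)
E
```

```text
time: 47.38
ee_pos: [0.4499, -0.0449, 0.0654]
eef_rot: [-0.005, 0.692, 0.018, 0.722]
ft_force: [-9.2, 0.8, 21.4]
width: 0.0139
t 47.38 pos [ 0.4499 -0.0449  0.0654] jaw 91.83 xdir [ 0.042  0.019 -0.999] F [-9.2  0.8 21.4] w 0.0139
tool delta cm [ 0.08  0.09 -0.14] spin 0.53
lane mm 9.4 -64.4
```

```bash
python3 -m inch '[{"translation":[0.1,0,0],"spin":-4},{"translation":[0.1,0,0],"spin":-3}]'
python3 - <<'E'
from h import *
go([.4485,-.044,.07],91.3); print(r.read_state()["torque"])
E
python3 -m inch '[{"translation":[-0.3,0,0],"spin":-1},{"translation":[-0.3,0,0],"spin":0}]'
python3 - <<'E'
from h import *
go([.4485,-.044,.07],91.3)
E
```

```text
time: 47.62
ee_pos: [0.45, -0.0449, 0.0653]
eef_rot: [-0.049, 0.69, 0.062, 0.72]
ft_force: [-7.9, 1.1, 21.9]
width: 0.0154
t 47.62 pos [ 0.45   -0.0449  0.0653] jaw 99.04 xdir [ 0.041  0.021 -0.999] F [-7.9  1.1 21.9] w 0.0154
tool delta cm [-0.47  0.12 -0.11] spin 7.74
lane mm 9.4 -64.3
[ 0.09734422  1.77542154 -0.54885609]
time: 47.88
ee_pos: [0.4492, -0.0449, 0.0716]
eef_rot: [-0.055, 0.689, 0.068, 0.719]
ft_force: [-0.6, 0.2, -6.9]
width: 0.0163
t 47.88 pos [ 0.4492 -0.0449  0.0716] jaw 100.01 xdir [ 0.04   0.023 -0.999] F [-0.6  0.2 -6.9] w 0.0163
tool delta cm [ 0.16  0.1  -0.06] spin 8.71
lane mm 9.4 -65.0
```

```bash
python3 -m inch '[{"translation":[0,0,0],"spin":0},{"translation":[0,0,0],"spin":0},{"translation":[0,0,0],"spin":0},{"translation":[-2,0,0],"spin":0},{"translation":[-4,0,0],"spin":0},{"translation":[-4,-3,0],"spin":0},{"translation":[0,-5,0],"spin":0},{"translation":[0,-5,0],"spin":0},{"translation":[0,-5,0],"spin":0},{"translation":[0,0,0],"spin":0}]' 0.5
python3 - <<'E'
from h import *
go([.4485,-.044,.07],91.3)
s=optics.camera("scene")[:,:,::-1]; cv2.imwrite(f"pics/scene26.png",s)
crop(s,290,170,440,290,5,"pics/s26c.png")
t=optics.camera("top")[:,:,::-1]; cv2.imwrite(f"pics/top26.png",t)
rect("top",t,lane(75,-15),D,.05,(100,75),4,"pics/r26.png",grid=50)
E
```

```text
time: 49.12
ee_pos: [0.476, -0.2305, 0.1699]
eef_rot: [-0.057, 0.69, 0.068, 0.718]
ft_force: [0.5, 0.8, -0.2]
width: 0.0437
t 49.12 pos [ 0.476  -0.2305  0.1699] jaw 100.21 xdir [ 0.037  0.019 -0.999] F [ 0.5  0.8 -0.2] w 0.0437
tool delta cm [10.23 18.72  0.19] spin 8.91
lane mm 195.6 -42.4
```

View pics/s26c.png

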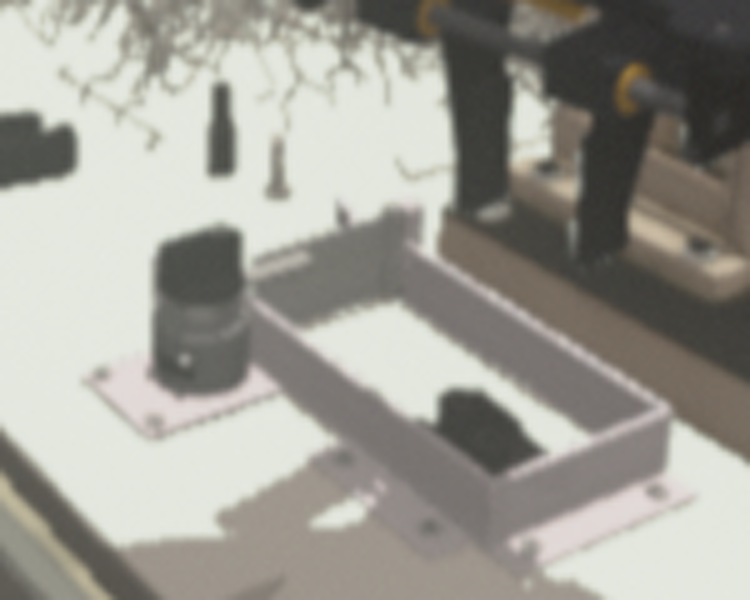

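View pics/r26.png

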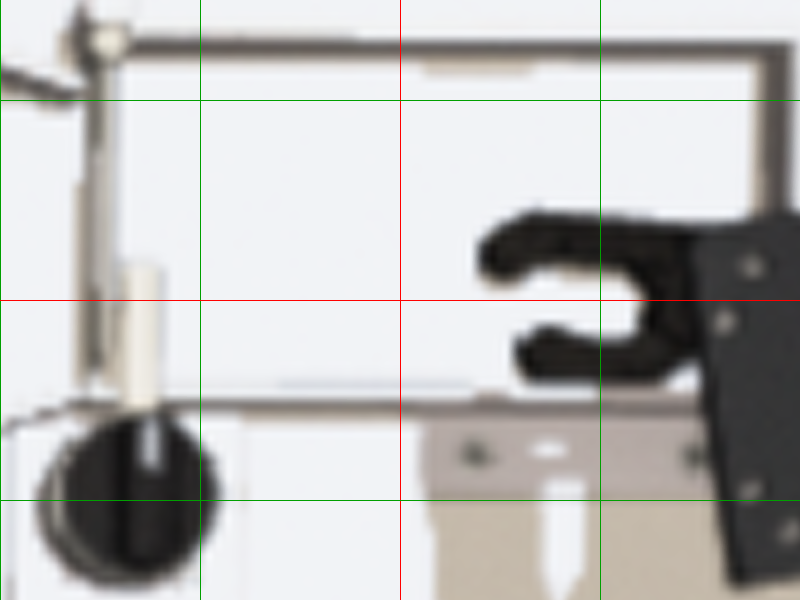

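View pics/top26.png

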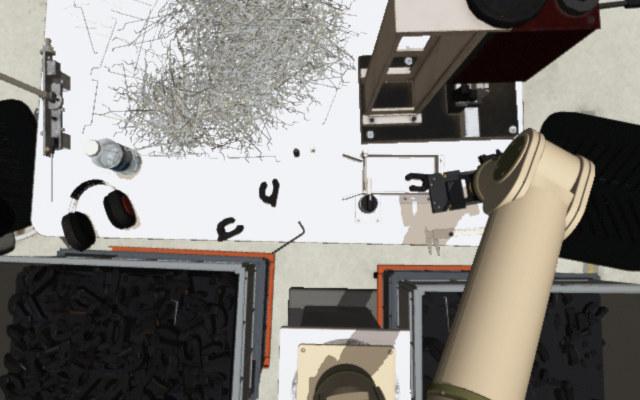

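```bash
python3 - <<'E'
from h import *
a=lane(8.5,-66)
for n,bd in (("24",10),("26",90)):
    im=cv2.imread(f"pics/scene{n}.png");g=cv2.cvtColor(im,cv2.COLOR_BGR2GRAY).astype(float)
    for off in (-19,19):
        b=np.radians(bd);p=a+off/1000*(np.cos(b)*D+np.sin(b)*L)
        u=[proj("scene",[*p,z]) for z in (.0785,.074,.0705,.0685)]
        c=int(round(u[0][0]));col=g[200:232,c]
        print(n,off,"col",c,"pred rows",[round(q[1],1) for q in u],"col vals",col.astype(int)[4:26].tolist())
crop(cv2.imread("pics/scene24.png"),310,200,350,250,10,"pics/k24.png")
crop(cv2.imread("pics/scene26.png"),310,200,350,250,10,"pics/k26.png")
A=cv2.imread("pics/k24.png");B=cv2.imread("pics/k26.png");cv2.imwrite("pics/k.png",np.hstack([A,B]))
E
```

```text
24 -19 col 323 pred rows [np.float64(211.9), np.float64(213.7), np.float64(215.1), np.float64(215.9)] col vals [229, 230, 230, 230, 230, 229, 229, 228, 218, 174, 119, 90, 87, 87, 87, 88, 90, 88, 82, 80, 80, 80]
24 19 col 335 pred rows [np.float64(217.8), np.float64(219.6), np.float64(221.1), np.float64(221.9)] col vals [114, 179, 219, 228, 230, 229, 230, 230, 229, 229, 228, 219, 180, 133, 100, 82, 78, 77, 76, 76, 76, 77]
26 -19 col 321 pred rows [np.float64(217.1), np.float64(218.9), np.float64(220.3), np.float64(221.1)] col vals [230, 230, 229, 230, 229, 230, 230, 230, 230, 229, 230, 230, 229, 226, 210, 183, 163, 141, 126, 124, 119, 115]
26 19 col 336 pred rows [np.float64(212.6), np.float64(214.4), np.float64(215.8), np.float64(216.6)] col vals [152, 202, 224, 229, 229, 230, 230, 229, 230, 229, 218, 172, 113, 84, 78, 79, 79, 78, 79, 79, 78, 79]
```

View pics/k.png

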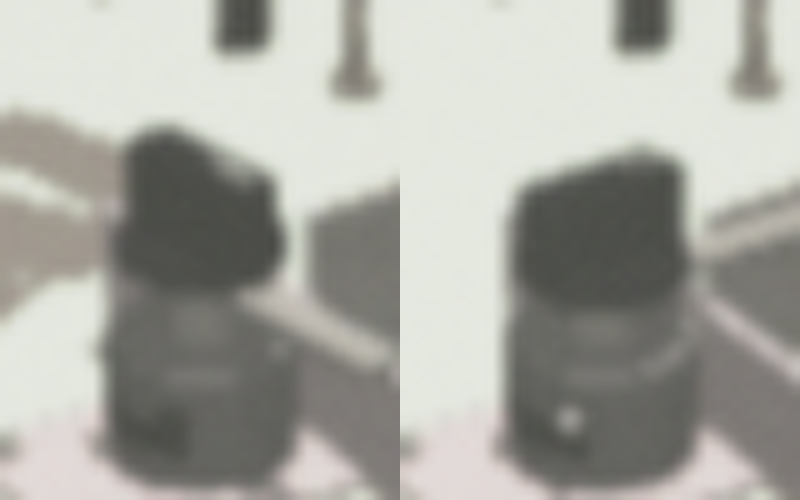

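```bash
python3 - <<'E'
from h import *
t=cv2.imread("pics/top26.png")
clip(t,(250,170,285,212)); clip(t,(210,212,250,241))
from bench import close_job
print(close_job())
E
```

```text
[259 179  20  28 272] ((473.9514465332031, 192.92990112304688), (43.94513702392578, 63.8895263671875), 81.38835144042969)
[217 218  26  23 293] ((385.32037353515625, 286.4519348144531), (44.11545181274414, 65.14285278320312), 29.66951560974121)
the job is handed in; nothing more can be done
None
```

I pushed the boss clip into the quarantine lane up to its end stop, locked the gate behind it, and handed the job in at about 49 s. No verdict was reported.

**What I did**
- I picked the clip up outside the lane, turned it tail-first, set it down in front of the gate and pushed it along the table with two fingers. I stopped at the end stop, where the force rose to about 33 N.
- I then withdrew and the gate sprang shut behind it. Next I gripped the knob bar, pressed it to the bottom, turned it anticlockwise to its stop, let it spring up and moved away.

**Final checks**
- **Clip:** its tail is against the end stop, and it lies about 4–5° off the lane axis.
- **Gate:** shut, with the tongue lying across the lane behind the leaf.
- **Knob:** turned about 80°. It stands roughly 3–4 mm below its rest height by pixel comparison, which fits the 4.5 mm seat but is a coarse measurement.
- **Plain clips:** in the same place as before, to within about 1 mm.
- **Robot:** clear of everything.

**What went wrong along the way**
- **Failed attempts:** two grips on the clip's tail and one prong-first push turned the clip, so I regrasped it each time. In that push the gripper was also shoved about 16 mm sideways. I did not see what pushed it, and the forces read close to zero afterwards.
- **Peg touch:** the gripper or the clip brushed something, probably the black peg, while turning, at about 3 N. The peg still stands.
- **High knob press:** the first press on the knob reached 84 N at the wrist for a moment, under the 120 N limit; the rest of the turn ran at about 20–25 N.

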